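Load and clamp rice-cake bars in the hand slicer

TASK

Load the hand slicer: making room by sliding its side guide back, take every rice-cake bar off the bamboo board and lay it flat and lengthwise on the steel bed, side by side with no gaps against the fixed fence, and push each one until its far end butts squarely on the end stop. Then slide the guide in until it is snug against the row, and only then clamp it: press the wing knob fully down so that its screw catches, and turn it clockwise as far as it will go. Leave the bowl, soy dish, rolling pin and green box where they are, and finish with your hand off everything.

Things in the scene. Friction and masses are not known exactly. Their poses are not given: they have to be found in the camera images.
- slicer: hand slicer, fixed on the kneading board (board top at world z = 6 mm). Beech base: x -105 to +125, y -150 to +150 mm; flat steel bed on it, bed top 22 mm above the origin. Origin on the underside. x points away from the robot to the end stop, y to the fixed fence, z up. The bed is open on the near (-x) side
- fence (a point): foot of the fixed fence's inner face, at bed height, at slicer (0, +115, 22) mm, axes as the slicer's. The fence is an upright steel strip along slicer x, from x = -100 to +55 mm, 26 mm high above the bed. Outside it, at slicer (63, 138, 55) mm, is the pivot of the blade lever, which is locked up, leaning outward over the +y side up to 300 mm high; leave it
- end_stop (a point): foot of the end stop's near face, at bed height, at slicer (+75, 0, 22) mm, axes as the slicer's. The end stop is an upright steel plate across the bed, from slicer y = -85 to +110 mm, 30 mm high above the bed
- guide_face (a point): foot of the side guide's inner face (it looks at the fence), at bed height, at slicer x = 0; axes as the slicer's. The guide is an upright steel strip along slicer x, 4 mm thick, 24 mm high, from x = -95 to +55 mm, with a foot plate 6 mm thick reaching 64 mm outward. It slides across the bed along slicer y
- guide (a joint): slide of the side guide in m: 0 = wide open (inner face at slicer y = -80 mm, 195 mm from the fence), grows toward the fence (face at y = -80 mm + value), up to 0.14. Drags with about 5 N and stays where it is left, clamped or not. It can be pushed on its upright strip, or moved by the knob that stands on it
- knob_grip (a point): middle of the clamp knob's wing, on the screw's upright axis, 48 mm above the bed when up; 38 mm outward (-y) of the guide's inner face, at slicer x = 0. The wing is a black bar 52 mm long (this point's x), 13 mm thick (y), 24 mm high (12 above and below this point), on a hub 26 mm across whose top is 10 mm below this point
- press (a joint): how far the knob is pushed down along its screw axis, in m: 0 = up, 0.008 = fully down with the thread caught. About 4 N moves it; it stays where it is left
- knob (a joint): turn of the knob in rad, clockwise from above positive; 0 = wing along slicer x, 2.7 = tight against its stop. It turns stiffly (0.06 N m) and stays where it is left; its pitch is fine, so turning does not change its height
- bar1: hard cream-coloured rice-cake bar, 130 mm long with a square section 26 x 26 mm, about 100 g, all alike; it may lie on any of its long sides. Origin: the centre of the bar; x along its length. Three to five of the five bars are there, at first lying on the bamboo board
- bar2: hard cream-coloured rice-cake bar, 130 mm long with a square section 26 x 26 mm, about 100 g, all alike; it may lie on any of its long sides. Origin: the centre of the bar; x along its length. Three to five of the five bars are there, at first lying on the bamboo board
- bar3: hard cream-coloured rice-cake bar, 130 mm long with a square section 26 x 26 mm, about 100 g, all alike; it may lie on any of its long sides. Origin: the centre of the bar; x along its length. Three to five of the five bars are there, at first lying on the bamboo board
- bar4: hard cream-coloured rice-cake bar, 130 mm long with a square section 26 x 26 mm, about 100 g, all alike; it may lie on any of its long sides. Origin: the centre of the bar; x along its length. Three to five of the five bars are there, at first lying on the bamboo board
- bar5: hard cream-coloured rice-cake bar, 130 mm long with a square section 26 x 26 mm, about 100 g, all alike; it may lie on any of its long sides. Origin: the centre of the bar; x along its length. Three to five of the five bars are there, at first lying on the bamboo board
- bowl: steel mixing bowl, 170 mm across, 75 mm high; origin under its centre. To be left alone
- soy_dish: white ceramic soy dish, 90 mm across, 22 mm high; origin under its centre. To be left alone
- rolling_pin: silicone rolling pin lying down, 48 mm thick, roller 200 mm, 350 mm with its wooden handles; origin under its middle, x along it. To be left alone
- green_box: green plastic box with a press-button latch, closed, 116 x 176 x 66 mm; origin under its centre. To be left alone
- bamboo_board: thin bamboo board 300 x 270 mm, 6 mm thick, fixed flat on the kneading board (its top at world z = 12 mm), on which the bars lie at the start; origin under its centre
Not all that is in view belongs to the job. What is shaped like the bar5 but orange or red is not meant.

How it is judged (in metres and radians):
On the way, in this order (a step that is already met when the one before it is completed fails the run):
1. every bar lies flat on the bed, packed against the fence and butted on the end stop, and the guide is snug against the row (x of bar1 in the frame of slicer between 0.007 and 0.013 m and y of each of bar1, bar2, bar3, bar4, bar5 in the frame of slicer below 0.104 m and y of each of bar1, bar2, bar3, bar4, bar5 in the frame of guide_face above 0.01 m and z of bar1 in the frame of slicer between 0.031 and 0.039 m and angle between the x axis of each of bar1, bar2, bar3, bar4, bar5 and the x axis of slicer, either way round below 0.06 rad and angle between bar1's own x axis and vertical between 1.5 and 1.64 rad and x of bar2 in the frame of slicer between 0.007 and 0.013 m and z of bar2 in the frame of slicer between 0.031 and 0.039 m and angle between bar2's own x axis and vertical between 1.5 and 1.64 rad and x of bar3 in the frame of slicer between 0.007 and 0.013 m and z of bar3 in the frame of slicer between 0.031 and 0.039 m and angle between bar3's own x axis and vertical between 1.5 and 1.64 rad and x of bar4 in the frame of slicer between 0.007 and 0.013 m and z of bar4 in the frame of slicer between 0.031 and 0.039 m and angle between bar4's own x axis and vertical between 1.5 and 1.64 rad and x of bar5 in the frame of slicer between 0.007 and 0.013 m and z of bar5 in the frame of slicer between 0.031 and 0.039 m and angle between bar5's own x axis and vertical between 1.5 and 1.64 rad and value of joint guide above 0.06 m and (height (world z) of bar1 above -5 m or value of joint guide above 0.086 m) and (height (world z) of bar2 above -5 m or value of joint guide above 0.086 m) and (height (world z) of bar3 above -5 m or value of joint guide above 0.086 m) and (height (world z) of bar4 above -5 m or value of joint guide above 0.086 m) and (height (world z) of bar5 above -5 m or value of joint guide above 0.086 m) and (height (world z) of any of bar1, bar2 above -5 m or value of joint guide above 0.112 m) and (height (world z) of any of bar1, bar3 above -5 m or value of joint guide above 0.112 m) and (height (world z) of any of bar1, bar4 above -5 m or value of joint guide above 0.112 m) and (height (world z) of any of bar1, bar5 above -5 m or value of joint guide above 0.112 m) and (height (world z) of any of bar2, bar3 above -5 m or value of joint guide above 0.112 m) and (height (world z) of any of bar2, bar4 above -5 m or value of joint guide above 0.112 m) and (height (world z) of any of bar2, bar5 above -5 m or value of joint guide above 0.112 m) and (height (world z) of any of bar3, bar4 above -5 m or value of joint guide above 0.112 m) and (height (world z) of any of bar3, bar5 above -5 m or value of joint guide above 0.112 m) and (height (world z) of any of bar4, bar5 above -5 m or value of joint guide above 0.112 m)), for 0.2 s.
2. the knob is pressed fully down and turned clockwise to its stop (value of joint press above 0.006 m and value of joint knob above 2.4 rad), for 0.2 s.
At the end, for the whole second after the job is handed in: Every bar lies flat on the bed within 0.06 rad of the slicer's x direction, its far end within 3 mm of the end stop; the row of bars is packed between fence and guide with no more than 5 mm of play in all; the knob is pressed down more than 6 mm and turned more than 2.4 rad; the bars are at rest (all of step 1 and all of step 2 and linear speed of each of bar1, bar2, bar3, bar4, bar5 below 0.02 m/s); the robot touches nothing.
It fails at once if the bowl is moved more than 30 mm (distance of bowl from where it was at the start of the episode above 0.03 m).
It fails at once if the soy dish is moved more than 30 mm (distance of soy_dish from where it was at the start of the episode above 0.03 m).
It fails at once if the rolling pin is moved more than 30 mm (distance of rolling_pin from where it was at the start of the episode above 0.03 m).
It fails at once if the green box is moved more than 30 mm (distance of green_box from where it was at the start of the episode above 0.03 m).
It fails at once if the knob is turned past 1 rad before it is pressed down (value of joint knob above 1 rad and value of joint press below 0.005 m).
Of bar1, bar2, bar3, bar4, bar5 only 3 to 5 are there at a start; the rules pass over those that are not, and their reading is None.
At some moment in a run one of bar1, bar2, bar3, bar4, bar5 may be knocked a few centimetres aside while the robot is not near it.
Once in a run the grip may slacken for a moment while it holds something.
It also fails if it takes over 210 s, if anything falls off the work surface, if the arm or the gripper's body presses on something with over 40 N, if the wrist force passes 120 N, or if a joint passes its speed limit or range.

ROBOT

A 6-joint arm with a two-finger parallel gripper is mounted at the origin on the work surface. World frame = base frame: x ahead of the robot, y to its left, z up, the work surface at z = 0. Lengths are in mm, angles in degrees, forces in N, time in s.
With the tool pointing down it reaches from about 300 to 850 mm from the base axis. Payload 4.2 kg.
Tool frame: the origin (TCP) lies at the very end of the fingers, on their centre line; the grasp point (between the pads) lies 19 mm behind it; z points along the fingers, y is the line along which they close (so a half turn about z gives the same grasp; the last joint's range is limited). The gripper opens to 91 mm and grips with 3 to 60 N. Pads are 32 mm wide; open, the fingers measure 118 mm over their backs; the gripper's body (76 mm by 178 mm) begins 60 mm behind the grasp point.
Start: joints at [-71.104, 18.312, 89.639, -0, 72.044, -1.146], TCP at [197.062, -540.194, 213.976] pointing down, gripper open.
Joint ranges: [-177.97, 177.97], [-48.28, 115.42], [12.27, 149.76], [-77.06, 257.06], [2.81, 150.46], [-146.56, 146.56]. Speed limits (degrees/s): [147.25, 147.25, 180, 180, 180, 180].

INTERFACE

Orientations are given as [roll, pitch, yaw] about the fixed x, y, z axes, in that order (R = Rz(yaw) Ry(pitch) Rx(roll)).
In Python, from workcell import env, grab_frame gives the robot as it stands. The module is installed in compiled form; this text tells all that it offers.
- The arm moves only by the tool move_arm, never from a script. Its argument "plan" is a list of rows, each an object of numbers: "tx", "ty", "tz": the shift along the tool's x, y, z in cm; "wx", "wy", "wz": the turn, a rotation vector about the tool's x, y, z in rad. In form: [{"tx": .., "ty": .., "tz": .., "wx": .., "wy": .., "wz": ..}, ...]. A call has 1 to 12 rows; each row shifts and turns the commanded pose from where the row before left it, along the tool's axes as they then stand; what a row does not reach is not made up. A row lasts 1/12 s, in which the tool goes at most 41.7 mm and 7.16 degrees, less where a joint would pass 70% of its speed; a pose out of reach is approached as far as the arm can. A call is refused whole if a number of a shift passes 4.17 or a number of a turn 0.125, either way. A call with a gripper value outside its range is refused whole. "gripper" is the finger opening in cm, from 0 to 9.12, set as the call begins (left out, the last holds). The fingers move at their own pace and stop on an object; "force" is the grip in N (left out, the last holds). Time passes only in rows, so rows that do not move let the fingers close. It gives the time, the measured TCP pose, the force, the opening and the grip force at its end, in the units of the state.
- env.state(): the state, without advancing time (a new reading comes with each control period).
- grab_frame(name): name is "scene" or "top" or "wrist"; returns a dict with "color" (420x560x3 uint8, red, green, blue), "vfov" (degrees; the focal length in pixels is half the picture's height over the tangent of half this angle, whatever the lens; pixels are square), "cx", "cy" (the principal point, pixels), "view" (4x4, takes a point from world to camera coordinates). Camera axes: x right, y up, looking along -z (the intrinsics and any distortion apply to the point x, -y, -z); pixel columns grow to the right and rows downward; lengths in mm; the calibration is good to about 2 mm. A picture is of the moment at which its call begins. There is no depth.
- env.job_done(): hands the job in; it is judged then, once.
The state is a dict: "time_s": time; "qpos": joint angles; "qvel": joint speeds; "effort": joint torques, N m; "ee_pos": TCP position; "ee_rot": TCP orientation; "force": force on the tool from outside, world axes, zero at the start; "torque": the same for the moment, N m; "gripper_width": finger opening in mm; "gripper_force": force on a finger pad.
Only numpy, scipy, OpenCV 4.12 (cv2) and the standard library are available. Lean on these libraries where they do the work, as an engineer would, in place of code of your own. Each camera call takes 0.05 s, during which the arm holds its last target. There are 200 camera calls.

## Working session

There is one attempt and no reset: what is moved stays moved. The work goes in short steps, Python scripts to look and compute and a tool call to move; the robot and the scene stay as the last step left them, time stands still between calls to the robot, and variables do not carry over. Pictures are saved under pics/ and viewed, at most 14 in all, crops included, and the job is handed in when it is done.

Besides the shell and the picture viewer there is one more tool, called after "Emit:" as name(argument=value, ...), one argument or row to a line, values as JSON. move_arm: Moves the arm, as the interface text tells. Its arguments: {"type":"object","properties":{"plan":{"type":"array","items":{"type":"object","properties":{"tx":{"type":"number"},"ty":{"type":"number"},"tz":{"type":"number"},"wx":{"type":"number"},"wy":{"type":"number"},"wz":{"type":"number"}}}},"gripper":{"type":"number"},"force":{"type":"number"}},"required":["plan"]}

```bash
mkdir -p pics; ls; cat > h.py <<'E'
import numpy as np, cv2
from workcell import env, grab_frame
def pic(n,name):
    f=grab_frame(n); cv2.imwrite(f'pics/{name}.png',f['color'][:,:,::-1]); np.save(f'pics/{name}.npy',f,allow_pickle=True); return f
def load(name): return np.load(f'pics/{name}.npy',allow_pickle=True).item()
def ray(f,uv,z):
    H=f['color'].shape[0]; fl=H/2/np.tan(np.radians(f['vfov'])/2)
    uv=np.atleast_2d(uv).astype(float); d=np.c_[(uv[:,0]-f['cx'])/fl,-(uv[:,1]-f['cy'])/fl,-np.ones(len(uv))]
    V=np.array(f['view']);R=V[:3,:3];c=-R.T@V[:3,3]; w=d@R
    return c+w*((z-c[2])/w[:,2])[:,None]
def proj(f,P):
    H=f['color'].shape[0]; fl=H/2/np.tan(np.radians(f['vfov'])/2)
    V=np.array(f['view']);c=np.atleast_2d(P)@V[:3,:3].T+V[:3,3]
    return np.c_[f['cx']+fl*c[:,0]/-c[:,2],f['cy']-fl*c[:,1]/-c[:,2]]
E
python3 - <<'E'
from h import *
for n in ['top','scene']:
    f=pic(n,n+'0'); print(n,{k:v for k,v in f.items() if k!='color'})
print(env.state())
E
```

```text
pics
top {'vfov': 48.1302101263021, 'cx': 278.1431790394124, 'cy': 206.86766336612231, 'view': array([[-2.24681785e-02, -9.99519459e-01, -2.13549159e-02,
        -6.39234584e+01],
       [ 9.80575605e-01, -2.61953976e-02,  1.94384371e-01,
        -5.21441802e+02],
       [-1.94850361e-01, -1.65726468e-02,  9.80692961e-01,
        -1.55744167e+03],
       [ 0.00000000e+00,  0.00000000e+00,  0.00000000e+00,
         1.00000000e+00]])}
scene {'vfov': 50.90327281769909, 'cx': 272.51552362715216, 'cy': 201.65147435799142, 'view': array([[-8.50134721e-01,  5.26306764e-01, -1.64968751e-02,
         4.74871998e+02],
       [-4.25974930e-01, -6.68978071e-01,  6.09108939e-01,
         1.13128345e+02],
       [ 3.09542107e-01,  5.24851913e-01,  7.92914972e-01,
        -1.62404940e+03],
       [ 0.00000000e+00,  0.00000000e+00,  0.00000000e+00,
         1.00000000e+00]])}
{'time_s': 0.1, 'qpos': array([-7.11053359e+01,  1.83481959e+01,  8.96971324e+01,  2.02760813e-04,
        7.20436781e+01, -1.14582158e+00]), 'qvel': array([-0.03461656, -0.03487233, -0.23788972, -0.00173064,  0.07323676,
        0.11367626]), 'effort': array([-7.48222155e-04, -4.13336778e+01, -2.32512474e+01,  7.27651594e-02,
        4.21868311e-02, -6.96172037e-05]), 'ee_pos': array([ 196.90649734, -539.77561091,  213.21763955]), 'ee_rot': array([-1.79911015e+02, -1.97261086e-03,  2.00404215e+01]), 'force': array([ 0.25898496,  0.10215863, -0.42358807]), 'torque': array([0.00105207, 0.00427705, 0.02156193]), 'gripper_force': 0.0, 'gripper_width': 91.50668027172311}
```

View pics/top0.png

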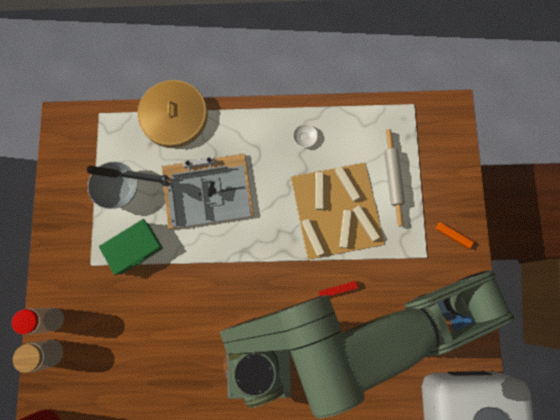

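View pics/scene0.png

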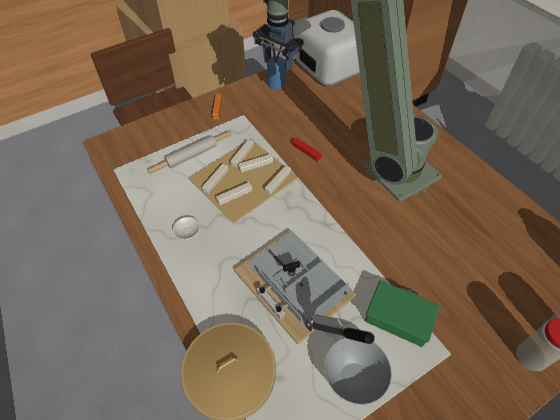

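The top view shows five cream bars at (319,190), (347,184), (313,238), (345,229) and (367,224) on the bamboo. Lookalikes are the orange bar at (455,236), the red bar at (338,289) and the rolling pin at (394,180). I choose the five cream ones. The slicer is at about (210,192), with the knob near (213,192).

```bash
python3 - <<'E'
from h import *
f=load('top0'); im=f['color']
c=cv2.resize(im[140:265,145:400],None,fx=3.1,fy=3.1,interpolation=cv2.INTER_CUBIC); cv2.imwrite('pics/crop0.png',c[:,:,::-1])
hsv=cv2.cvtColor(im,cv2.COLOR_RGB2HSV)
for p in [(319,190),(347,184),(305,200),(430,130),(338,289)]: print(p,im[p[1],p[0]],hsv[p[1],p[0]])
# bamboo board region
bb=cv2.inRange(hsv,(8,90,120),(28,255,255)); 
x0,y0,x1,y1=285,155,390,265
m=np.zeros(bb.shape,np.uint8); m[y0:y1,x0:x1]=bb[y0:y1,x0:x1]
cs=max(cv2.findContours(cv2.morphologyEx(m,cv2.MORPH_CLOSE,np.ones((5,5))),0,2)[0],key=cv2.contourArea)
board=np.zeros_like(m); cv2.fillPoly(board,[cv2.convexHull(cs)],255)
print('board',ray(f,cv2.boxPoints(cv2.minAreaRect(cs)),12).round(1))
bar=cv2.inRange(hsv,(0,0,150),(40,85,255))&board
for c in cv2.findContours(bar,0,2)[0]:
    if cv2.contourArea(c)<100: continue
    P=ray(f,c.reshape(-1,2),38)[:,:2].astype(np.float32)
    r=cv2.minAreaRect(P); b=cv2.boxPoints(r); e=max([b[1]-b[0],b[2]-b[1]],key=np.linalg.norm)
    print(np.round(r[0],1),np.round(r[1],1),'yaw',round(np.degrees(np.arctan2(e[1],e[0]))%180,1),proj(f,[*r[0],38]).round(0))
E
```

```text
(319, 190) [202 192 159] [ 23  54 202]
(347, 184) [203 188 158] [ 20  57 203]
(305, 200) [170 126  65] [ 17 158 170]
(430, 130) [121  71  36] [ 12 179 121]
(338, 289) [167  28  16] [  2 231 167]
board [[ 686.2 -104.1   12. ]
 [ 675.6 -473.2   12. ]
 [ 319.1 -448.9   12. ]
 [ 327.6  -95.    12. ]]
[ 338.9 -310.6] [ 51.8 263.4] yaw 100.5 [[349. 258.]]
[ 415.7 -190.2] [128.5  27. ] yaw 22.7 [[312. 237.]]
[ 442.3 -301.8] [ 26.7 128.8] yaw 170.8 [[345. 228.]]
[ 459.2 -372.7] [127.3  29. ] yaw 29.6 [[365. 223.]]
[ 477.1 -136.1] [ 74.1 277.9] yaw 178.5 [[296. 219.]]
[ 580.3 -217.8] [ 24.4 131.8] yaw 177.8 [[319. 189.]]
[ 601.5 -315.8] [129.2  36.4] yaw 23.0 [[347. 183.]]
```

View pics/crop0.png

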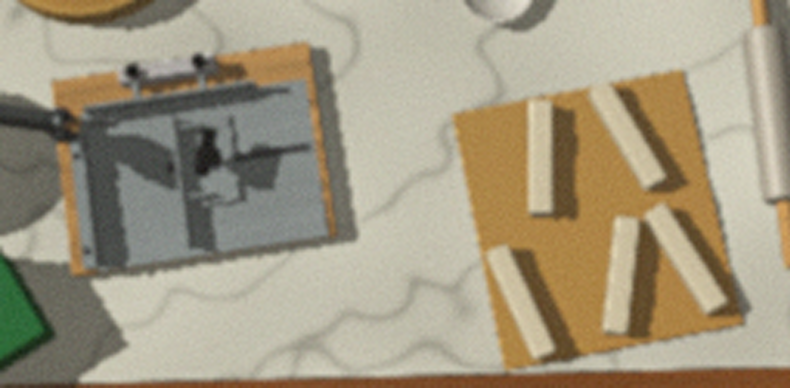

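The crop confirms five separate cream bars on the bamboo. The slicer base corners are near crop (52,82), (308,43), (335,238) and (75,275), and the guide strip is about mid-bed with its black knob at (208,150).

```bash
cat >> h.py <<'E'
def go(x,y,yaw=None,z=None):
    """print what is left from the measured pose, in tool axes (tool pointing down)"""
    s=env.state(); p=s['ee_pos']; a=s['ee_rot'][2]; 
    yaw=a if yaw is None else yaw
    t=np.radians(yaw); d=np.array([x,y])-p[:2]
    dw=-(((yaw-a+180)%360)-180)
    print('wz %.3f rad; then tx %.2f ty %.2f cm'%(np.radians(dw),(d[0]*np.cos(t)+d[1]*np.sin(t))/10,(d[0]*np.sin(t)-d[1]*np.cos(t))/10), '' if z is None else 'tz %.2f'%((p[2]-z)/10), 'p',p.round(1),'rot',s['ee_rot'].round(1),'t',round(s['time_s'],1))
E
python3 - <<'E'
from h import *
f=load('top0')
C=np.array([(52,82),(308,43),(335,238),(75,275)])/3.1+[145,140]
W=ray(f,C,24)[:,:2]; print(W.round(1))
print([round(np.linalg.norm(W[i]-W[i-1])) for i in range(4)])
print(np.degrees(np.arctan2(*((W[0]-W[1])[[1,0]]))),np.degrees(np.arctan2(*((W[3]-W[2])[[1,0]]))),np.degrees(np.arctan2(*((W[0]-W[3])[[1,0]]))), np.degrees(np.arctan2(*((W[1]-W[2])[[1,0]]))))
print(W.mean(0)); K=np.array([[208,150]])/3.1+[145,140]; print(ray(f,K,88))
w=pic('wrist','w0'); print(w['vfov'],w['cx'],w['cy']); V=w['view']; print((-V[:3,:3].T@V[:3,3]).round(1)); print(V.round(3))
go(530,100,9,300)
E
```

```text
[[682.5 334.3]
 [720.6  39.7]
 [492.3  11.4]
 [458.  302.7]]
[227, 297, 230, 293]
97.36219581242288 96.72245887014182 8.014227432241626 7.068007813395943
[588.34970571 172.02940848]
[[581.77757479 144.08275072  88.        ]]
58.714733153166264 280.0375105350462 208.90202306202053
[ 268.8 -514.7  384.4]
[[ 3.42000e-01 -9.40000e-01 -2.00000e-03 -5.74713e+02]
 [ 9.05000e-01  3.31000e-01 -2.67000e-01  2.95830e+01]
 [ 2.52000e-01  8.90000e-02  9.64000e-01 -3.92137e+02]
 [ 0.00000e+00  0.00000e+00  0.00000e+00  1.00000e+00]]
wz 0.193 rad; then tx 42.91 ty -57.99 cm tz -8.67 p [ 196.9 -539.8  213.3] rot [-179.9   -0.    20. ] t 0.1
```

Emit:
move_arm(
  plan=[
    {"wz": 0.111,"tz": -1},
    {"wz": 0.111,"tz": -1},
    {"tx": 2.1,"ty": -2.9},
    {"tx": 2.1,"ty": -2.9},
    {"tx": 2.1,"ty": -2.9},
    {"tx": 2.1,"ty": -2.9},
    {"tx": 2.1,"ty": -2.9},
    {"tx": 2.1,"ty": -2.9},
    {"tx": 2.1,"ty": -2.9},
    {"tx": 2.1,"ty": -2.9},
    {"tx": 2.1,"ty": -2.9},
    {"tx": 2.1,"ty": -2.9},
  ],
)

```text
schema error: expected keys tx, ty, tz, wx, wy, wz
```

Emit:
move_arm(
  plan=[
    {"tx": 2.1,"ty": -2.9},
    {"tx": 2.1,"ty": -2.9},
    {"tx": 2.1,"ty": -2.9},
    {"tx": 2.1,"ty": -2.9},
    {"tx": 2.1,"ty": -2.9},
    {"tx": 2.1,"ty": -2.9},
    {"tx": 2.1,"ty": -2.9},
    {"tx": 2.1,"ty": -2.9},
    {"tx": 2.1,"ty": -2.9},
    {"tx": 2.1,"ty": -2.9},
    {"tx": 2.1,"ty": -2.9},
    {"tz": 0},
  ],
)

```text
schema error: expected keys tx, ty, tz, wx, wy, wz
```

```bash
python3 - <<'E'
from h import *
go(575,150,7.3,230)
f=pic('wrist','w1')
cv2.imwrite('pics/w1b.png',cv2.resize(f['color'][:,:,::-1],(800,600),interpolation=cv2.INTER_CUBIC))
E
```

```text
wz 0.222 rad; then tx 46.27 ty -63.62 cm tz -1.67 p [ 196.9 -539.8  213.3] rot [-179.9   -0.    20. ] t 0.1
```

View pics/w1b.png

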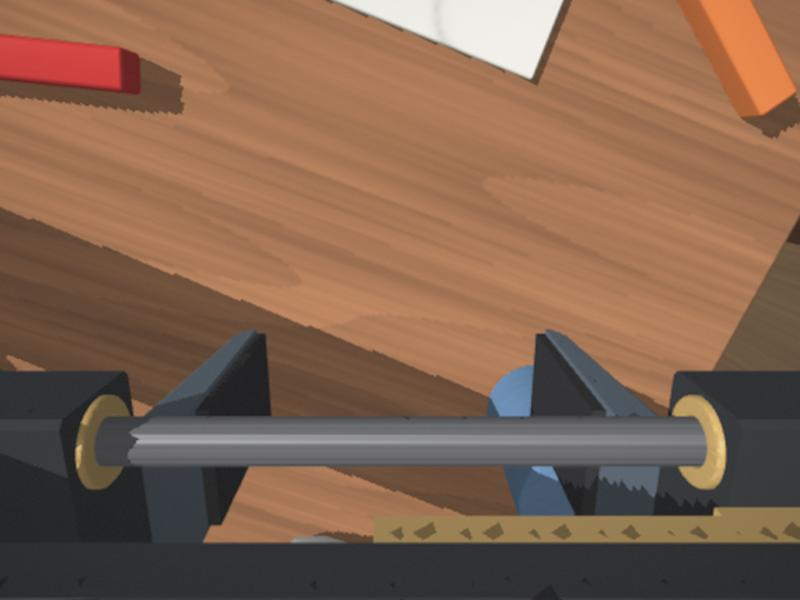

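The arm did not move, because every row must carry all six keys. The wrist view shows the fingers in the lower half, at (200,430) and (600,430) of 800x600, so the usable view lies ahead of the tool. I will hover short of the slicer.

Emit:
move_arm(
  plan=[
    {"tx": 0,"ty": 0,"tz": -1,"wx": 0,"wy": 0,"wz": 0.111},
    {"tx": 0,"ty": 0,"tz": -1,"wx": 0,"wy": 0,"wz": 0.111},
    {"tx": 1.7,"ty": -3.1,"tz": 0,"wx": 0,"wy": 0,"wz": 0},
    {"tx": 1.7,"ty": -3.1,"tz": 0,"wx": 0,"wy": 0,"wz": 0},
    {"tx": 1.7,"ty": -3.1,"tz": 0,"wx": 0,"wy": 0,"wz": 0},
    {"tx": 1.7,"ty": -3.1,"tz": 0,"wx": 0,"wy": 0,"wz": 0},
    {"tx": 1.7,"ty": -3.1,"tz": 0,"wx": 0,"wy": 0,"wz": 0},
    {"tx": 1.7,"ty": -3.1,"tz": 0,"wx": 0,"wy": 0,"wz": 0},
    {"tx": 1.7,"ty": -3.1,"tz": 0,"wx": 0,"wy": 0,"wz": 0},
    {"tx": 1.7,"ty": -3.1,"tz": 0,"wx": 0,"wy": 0,"wz": 0},
    {"tx": 1.7,"ty": -3.1,"tz": 0,"wx": 0,"wy": 0,"wz": 0},
    {"tx": 1.7,"ty": -3.1,"tz": 0,"wx": 0,"wy": 0,"wz": 0},
  ],
)

```text
time_s: 1.2
ee_pos: [326.3, -209.4, 234.0]
ee_rot: [180.0, -0.0, 7.3]
force: [1.4, -0.1, 0.3]
gripper_width: 91.3
gripper_force: 0.0
```

Emit:
move_arm(
  plan=[
    {"tx": 1.7,"ty": -3.1,"tz": 0,"wx": 0,"wy": 0,"wz": 0},
    {"tx": 1.7,"ty": -3.1,"tz": 0,"wx": 0,"wy": 0,"wz": 0},
    {"tx": 1.7,"ty": -3.1,"tz": 0,"wx": 0,"wy": 0,"wz": 0},
    {"tx": 1.7,"ty": -3.1,"tz": 0,"wx": 0,"wy": 0,"wz": 0},
    {"tx": 1.7,"ty": -3.1,"tz": 0,"wx": 0,"wy": 0,"wz": 0},
    {"tx": 1.7,"ty": -3.1,"tz": 0,"wx": 0,"wy": 0,"wz": 0},
    {"tx": 1.7,"ty": -3.1,"tz": 0,"wx": 0,"wy": 0,"wz": 0},
    {"tx": 1.7,"ty": -3.1,"tz": 0,"wx": 0,"wy": 0,"wz": 0},
    {"tx": 1.7,"ty": -3.1,"tz": 0,"wx": 0,"wy": 0,"wz": 0},
    {"tx": 1.7,"ty": -3.1,"tz": 0,"wx": 0,"wy": 0,"wz": 0},
    {"tx": 1.7,"ty": -3.1,"tz": 0,"wx": 0,"wy": 0,"wz": 0},
    {"tx": 0,"ty": 0,"tz": 0,"wx": 0,"wy": 0,"wz": 0},
  ],
)

```text
time_s: 2.2
ee_pos: [470.2, 156.0, 233.5]
ee_rot: [-179.8, -0.1, 7.6]
force: [0.5, 0.6, 0.3]
gripper_width: 90.9
gripper_force: 0.0
```

```bash
python3 - <<'E'
from h import *
go(575,150,7.3,230)
f=pic('wrist','w1')
cv2.imwrite('pics/w1b.png',cv2.resize(f['color'][:,:,::-1],(800,600),interpolation=cv2.INTER_CUBIC))
E
```

```text
wz 0.005 rad; then tx 10.32 ty 1.93 cm tz 0.35 p [470.2 156.  233.5] rot [-1.798e+02 -1.000e-01  7.600e+00] t 2.2
```

View pics/w1b.png

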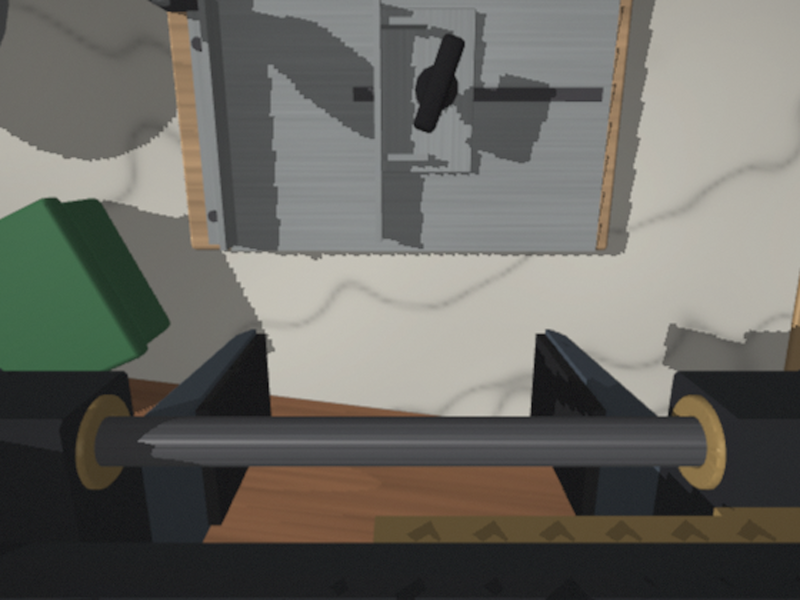

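The wrist view shows the bed's near edge at row 248 from column 192 to 605. The guide strip is at column 380, the fence at about column 215, and the knob wing at (437,88), turned slightly clockwise.

```bash
python3 - <<'E'
from h import *
f=load('w1'); k=0.7
for z in (22,26,28):
    P=ray(f,np.array([(192,248),(605,248),(170,12),(629,5)])*k,z)[:,:2]
    print(z,P.round(1).tolist(),'w',np.linalg.norm(P[0]-P[1]).round(1),'yaw near',np.degrees(np.arctan2(*(P[0]-P[1])[::-1]))-90,'L',np.degrees(np.arctan2(*(P[2]-P[0])[::-1])),'R',np.degrees(np.arctan2(*(P[3]-P[1])[::-1])))
P=ray(f,np.array([(380,238),(379,10)])*k,52)[:,:2]; print('guide strip',P.round(1),np.degrees(np.arctan2(*(P[1]-P[0])[::-1])))
P=ray(f,np.array([(425,130),(455,38),(437,86)])*k,86)[:,:2]; print('wing',P.round(1),np.degrees(np.arctan2(*(P[1]-P[0])[::-1])))
P=ray(f,np.array([(217,205),(207,20),(228,205),(217,20)])*k,54)[:,:2]; print('fence',P.round(1))
E
```

```text
22 [[458.5, 307.3], [498.2, 10.2], [612.4, 325.9], [655.3, 31.8]] w 299.7 yaw near 7.601045574396764 L 6.905945140030903 R 7.8182097467604805
26 [[459.4, 305.8], [498.7, 11.8], [611.7, 324.2], [654.1, 33.2]] w 296.6 yaw near 7.601045574396778 L 6.905945140030912 R 7.818209746760478
28 [[459.9, 305.0], [498.9, 12.6], [611.3, 323.4], [653.6, 33.9]] w 295.0 yaw near 7.601045574396764 L 6.9059451400309175 R 7.818209746760482
guide strip [[488.7 172.1]
 [624.6 189.4]] 7.241398201607612
wing [[559.1 153.5]
 [608.7 144.2]
 [583.2 150.2]] -10.660442958561982
fence [[496.4 280. ]
 [605.3 290.4]
 [497.4 272.9]
 [606.1 284.5]]
```

Emit:
move_arm(
  plan=[
    {"tx": 2.55,"ty": -1.3,"tz": 0,"wx": 0,"wy": 0,"wz": 0.003},
    {"tx": 2.55,"ty": -1.3,"tz": 0,"wx": 0,"wy": 0,"wz": 0},
    {"tx": 2.55,"ty": -1.3,"tz": 0,"wx": 0,"wy": 0,"wz": 0},
    {"tx": 2.55,"ty": -1.3,"tz": 0,"wx": 0,"wy": 0,"wz": 0},
    {"tx": 0,"ty": 0,"tz": 3,"wx": 0,"wy": 0,"wz": 0},
    {"tx": 0,"ty": 0,"tz": 3,"wx": 0,"wy": 0,"wz": 0},
    {"tx": 0,"ty": 0,"tz": 3,"wx": 0,"wy": 0,"wz": 0},
    {"tx": 0,"ty": 0,"tz": 3,"wx": 0,"wy": 0,"wz": 0},
    {"tx": 0,"ty": 0,"tz": 3,"wx": 0,"wy": 0,"wz": 0},
    {"tx": 0,"ty": 0,"tz": 2,"wx": 0,"wy": 0,"wz": 0},
    {"tx": 0,"ty": 0,"tz": 1.5,"wx": 0,"wy": 0,"wz": 0},
    {"tx": 0,"ty": 0,"tz": 0.8,"wx": 0,"wy": 0,"wz": 0},
  ],
  gripper=0,
  force=20,
)

```text
time_s: 3.25
ee_pos: [561.1, 213.4, 38.7]
ee_rot: [179.9, 0.3, 7.1]
force: [-0.8, -0.0, -0.5]
gripper_width: 13.9
gripper_force: 0.0
```

Emit:
move_arm(
  plan=[
    {"tx": 0,"ty": 1,"tz": 0,"wx": 0,"wy": 0,"wz": 0},
    {"tx": 0,"ty": 1,"tz": 0,"wx": 0,"wy": 0,"wz": 0},
    {"tx": 0,"ty": 1,"tz": 0,"wx": 0,"wy": 0,"wz": 0},
    {"tx": 0,"ty": 1,"tz": 0,"wx": 0,"wy": 0,"wz": 0},
    {"tx": 0,"ty": 1,"tz": 0,"wx": 0,"wy": 0,"wz": 0},
    {"tx": 0,"ty": 1,"tz": 0,"wx": 0,"wy": 0,"wz": 0},
    {"tx": 0,"ty": 1,"tz": 0,"wx": 0,"wy": 0,"wz": 0},
  ],
)

```text
time_s: 3.83
ee_pos: [572.0, 145.9, 42.1]
ee_rot: [-179.9, -0.1, 7.1]
force: [-0.5, 6.3, -2.6]
gripper_width: 0.1
gripper_force: 2.8
```

Emit:
move_arm(
  plan=[
    {"tx": 0,"ty": 1,"tz": 0,"wx": 0,"wy": 0,"wz": 0},
    {"tx": 0,"ty": 1,"tz": 0,"wx": 0,"wy": 0,"wz": 0},
    {"tx": 0,"ty": 1,"tz": 0,"wx": 0,"wy": 0,"wz": 0},
    {"tx": 0,"ty": 0.4,"tz": 0,"wx": 0,"wy": 0,"wz": 0},
    {"tx": 0,"ty": 0,"tz": 0,"wx": 0,"wy": 0,"wz": 0},
    {"tx": 0,"ty": 0,"tz": 0,"wx": 0,"wy": 0,"wz": 0},
  ],
)

```text
time_s: 4.33
ee_pos: [576.4, 111.2, 42.0]
ee_rot: [179.9, -0.1, 7.1]
force: [-0.2, -0.4, 0.5]
gripper_width: 0.2
gripper_force: 0.0
```

Emit:
move_arm(
  plan=[
    {"tx": 0,"ty": -0.5,"tz": -2,"wx": 0,"wy": 0,"wz": 0},
    {"tx": -1,"ty": 0,"tz": -4,"wx": 0,"wy": 0,"wz": 0},
    {"tx": -3,"ty": 0,"tz": -4,"wx": 0,"wy": 0,"wz": 0},
    {"tx": -3,"ty": 0,"tz": -4,"wx": 0,"wy": 0,"wz": 0},
    {"tx": -3,"ty": 0,"tz": -3,"wx": 0,"wy": 0,"wz": 0},
    {"tx": 0,"ty": 0,"tz": 0,"wx": 0,"wy": 0,"wz": 0},
  ],
  gripper=5,
)

```text
time_s: 4.83
ee_pos: [485.0, 105.6, 203.8]
ee_rot: [180.0, -0.5, 7.2]
force: [-0.1, -0.2, 0.1]
gripper_width: 37.5
gripper_force: 0.0
```

```bash
python3 - <<'E'
from h import *
f=pic('wrist','w2')
cv2.imwrite('pics/w2b.png',cv2.resize(f['color'][:,:,::-1],(800,600),interpolation=cv2.INTER_CUBIC))
go(459,-190,22.7+180,90)
go(459,-190,22.7,90)
E
```

```text
wz 2.871 rad; then tx 13.94 ty -26.22 cm tz 11.12 p [486.4 105.7 201.2] rot [180.   -0.5   7.2] t 4.9
wz -0.271 rad; then tx -13.94 ty 26.22 cm tz 11.12 p [486.4 105.7 201.2] rot [180.   -0.5   7.2] t 4.9
```

View pics/w2b.png

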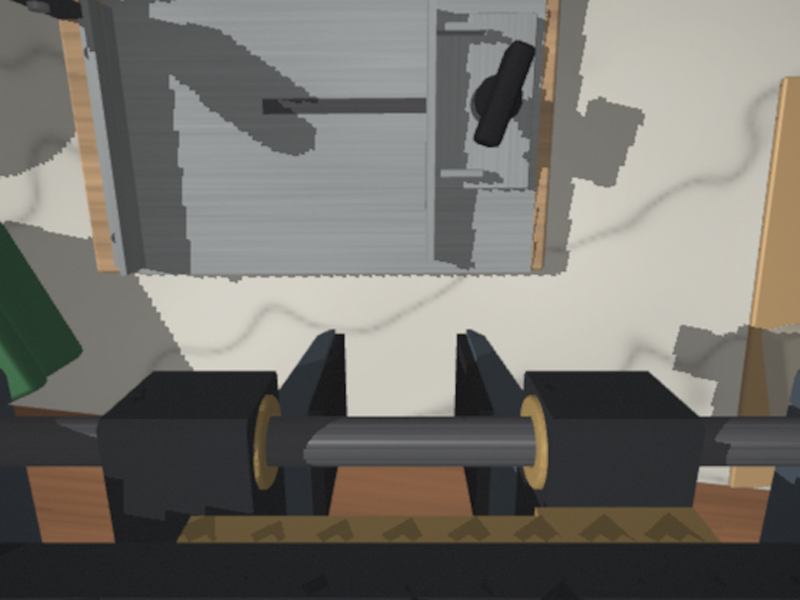

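The guide is now wide open, with its strip at column 432 and the knob at (505,95). The bed is clear. Next I go to the first bar.

Emit:
move_arm(
  plan=[
    {"tx": 0,"ty": 0,"tz": 0,"wx": 0,"wy": 0,"wz": -0.09},
    {"tx": 0,"ty": 0,"tz": 0,"wx": 0,"wy": 0,"wz": -0.09},
    {"tx": 0,"ty": 0,"tz": 0,"wx": 0,"wy": 0,"wz": -0.09},
    {"tx": -2.16,"ty": 2.73,"tz": 0,"wx": 0,"wy": 0,"wz": 0},
    {"tx": -2.16,"ty": 2.73,"tz": 0,"wx": 0,"wy": 0,"wz": 0},
    {"tx": -2.16,"ty": 2.73,"tz": 0,"wx": 0,"wy": 0,"wz": 0},
    {"tx": -2.16,"ty": 2.73,"tz": 0,"wx": 0,"wy": 0,"wz": 0},
    {"tx": -2.16,"ty": 2.73,"tz": 0,"wx": 0,"wy": 0,"wz": 0},
    {"tx": -2.16,"ty": 2.73,"tz": 0,"wx": 0,"wy": 0,"wz": 0},
    {"tx": -2.16,"ty": 2.73,"tz": 0,"wx": 0,"wy": 0,"wz": 0},
    {"tx": -2.16,"ty": 2.73,"tz": 0,"wx": 0,"wy": 0,"wz": 0},
    {"tx": -2.16,"ty": 2.73,"tz": 0,"wx": 0,"wy": 0,"wz": 0},
  ],
)

```text
time_s: 5.88
ee_pos: [400.9, -197.6, 196.2]
ee_rot: [-180.0, 0.1, 22.6]
force: [0.1, 0.2, -0.8]
gripper_width: 49.7
gripper_force: 0.0
```

```bash
cat >> h.py <<'E'
def bars(f,z=38,box=(330,690,-470,-110),lo=(12,38,110),hi=(32,95,255)):
    m=cv2.inRange(cv2.cvtColor(f['color'],cv2.COLOR_RGB2HSV),lo,hi)
    m=cv2.morphologyEx(m,cv2.MORPH_OPEN,np.ones((3,3)))
    out=[]
    for c in cv2.findContours(m,0,1)[0]:
        if cv2.contourArea(c)<150: continue
        P=ray(f,c.reshape(-1,2),z)[:,:2].astype(np.float32)
        r=cv2.minAreaRect(P); b=cv2.boxPoints(r)
        if not(box[0]<r[0][0]<box[1] and box[2]<r[0][1]<box[3]) or max(r[1])<60: continue
        e=max([b[1]-b[0],b[2]-b[1]],key=np.linalg.norm)
        out.append((*np.round(r[0],1),round((np.degrees(np.arctan2(e[1],e[0]))+90)%180-90,1),np.round(sorted(r[1]),0).tolist()))
    return out
E
python3 - <<'E'
from h import *
f=pic('top','t3'); print(*bars(f),sep='\n')
f=pic('wrist','w3'); print('wrist'); print(*bars(f),sep='\n')
go(401.9,-196,22.7,17)
E
```

```text
(np.float64(458.5), np.float64(-373.4), np.float32(30.3), [33.0, 132.0])
(np.float64(604.9), np.float64(-220.5), np.float32(-2.2), [28.0, 82.0])
(np.float64(602.0), np.float64(-315.7), np.float32(27.5), [33.0, 135.0])
wrist

wz -0.007 rad; then tx 0.27 ty -0.31 cm tz 17.92 p [ 400.6 -199.9  196.2] rot [1.799e+02 1.000e-01 2.230e+01] t 6.0
```

View pics/w3.png

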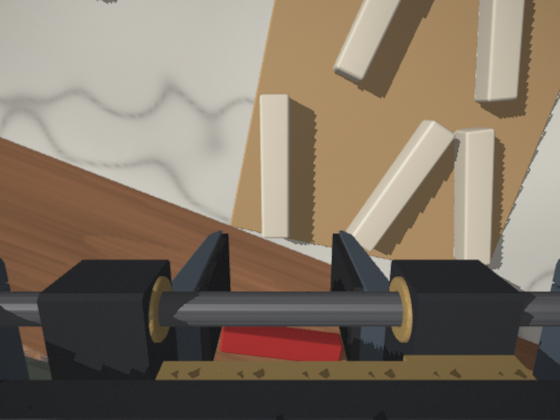

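```bash
python3 - <<'E'
from h import *
f=load('w3'); im=f['color']; h=cv2.cvtColor(im,cv2.COLOR_RGB2HSV)
p=proj(f,[[415.7,-190.2,38],[442,-302,38],[580,-218,38],[459,-373,38],[390,-300,12]]).round().astype(int)
for q in p:
    if 0<=q[0]<560 and 0<=q[1]<420: print(q,h[q[1],q[0]])
    else: print(q)
E
```

```text
[272 170] [ 20  34 207]
[398 190] [ 20  37 205]
[383  -7]
[476 203] [ 21  36 200]
[364 231] [ 20  36 207]
```

The wrist view shows the target bar at (275,165), upright between the fingers. The other bars are at (400,185), (475,195), (370,35) and (500,50). The red bar at (280,345) is not wanted.

```bash
python3 - <<'E'
from h import *
f=load('w3'); B=bars(f,lo=(12,24,110)); print(*B,sep='\n')
b=min(B,key=lambda b:abs(b[1]+190)); t=np.radians(b[2])
go(b[0]-15*np.cos(t),b[1]-15*np.sin(t),b[2],17)
E
```

```text
(np.float64(452.1), np.float64(-331.3), np.float32(-74.4), [126.0, 143.0])
(np.float64(417.6), np.float64(-191.1), np.float32(22.4), [26.0, 129.0])
(np.float64(577.9), np.float64(-324.2), np.float32(27.6), [37.0, 79.0])
(np.float64(546.5), np.float64(-218.0), np.float32(-1.6), [28.0, 68.0])
wz -0.002 rad; then tx 0.41 ty -0.17 cm tz 17.92 p [ 400.6 -199.9  196.2] rot [1.799e+02 1.000e-01 2.230e+01] t 6.0
```

Emit:
move_arm(
  plan=[
    {"tx": 0.2,"ty": -0.1,"tz": 3.5,"wx": 0,"wy": 0,"wz": 0},
    {"tx": 0.2,"ty": -0.1,"tz": 3.5,"wx": 0,"wy": 0,"wz": 0},
    {"tx": 0,"ty": 0,"tz": 3.5,"wx": 0,"wy": 0,"wz": 0},
    {"tx": 0,"ty": 0,"tz": 3.5,"wx": 0,"wy": 0,"wz": 0},
    {"tx": 0,"ty": 0,"tz": 2,"wx": 0,"wy": 0,"wz": 0},
    {"tx": 0,"ty": 0,"tz": 1.2,"wx": 0,"wy": 0,"wz": 0},
    {"tx": 0,"ty": 0,"tz": 0.6,"wx": 0,"wy": 0,"wz": 0},
    {"tx": 0,"ty": 0,"tz": 0,"wx": 0,"wy": 0,"wz": 0},
    {"tx": 0,"ty": 0,"tz": 0,"wx": 0,"wy": 0,"wz": 0},
  ],
)

```text
time_s: 6.73
ee_pos: [404.9, -192.1, 19.1]
ee_rot: [180.0, 0.0, 22.7]
force: [-0.2, -0.3, -0.2]
gripper_width: 50.0
gripper_force: 0.0
```

Emit:
move_arm(
  plan=[
    {"tx": 0,"ty": 0,"tz": 0,"wx": 0,"wy": 0,"wz": 0},
    {"tx": 0,"ty": 0,"tz": 0,"wx": 0,"wy": 0,"wz": 0},
    {"tx": 0,"ty": 0,"tz": 0,"wx": 0,"wy": 0,"wz": 0},
    {"tx": 0,"ty": 0,"tz": 0,"wx": 0,"wy": 0,"wz": 0},
    {"tx": 0,"ty": 0,"tz": 0,"wx": 0,"wy": 0,"wz": 0},
    {"tx": 0,"ty": 0,"tz": -1,"wx": 0,"wy": 0,"wz": 0},
    {"tx": 0,"ty": 0,"tz": -2,"wx": 0,"wy": 0,"wz": 0},
    {"tx": 0,"ty": 0,"tz": -3,"wx": 0,"wy": 0,"wz": 0.065},
    {"tx": 0,"ty": 0,"tz": -3,"wx": 0,"wy": 0,"wz": 0.065},
    {"tx": 0,"ty": 0,"tz": -3,"wx": 0,"wy": 0,"wz": 0.065},
    {"tx": 0,"ty": 0,"tz": 0,"wx": 0,"wy": 0,"wz": 0.065},
    {"tx": 0,"ty": 0,"tz": 0,"wx": 0,"wy": 0,"wz": 0},
  ],
  gripper=0,
  force=30,
)

```text
time_s: 7.73
ee_pos: [405.1, -192.5, 140.7]
ee_rot: [179.9, -0.2, 7.7]
force: [-0.6, -0.3, -2.2]
gripper_width: 25.7
gripper_force: 30.0
```

```bash
cat >> h.py <<'E'
O=np.array([581.,172.]); YAW=7.4; c_,s_=np.cos(np.radians(YAW)),np.sin(np.radians(YAW))
def S2W(x,y): return O+[x*c_-y*s_,x*s_+y*c_]
def W2S(p): d=np.array(p[:2])-O; return np.array([d[0]*c_+d[1]*s_,-d[0]*s_+d[1]*c_])
def gos(x,y,z=None,yaw=YAW):
    go(*S2W(x,y),yaw,z); print('slicer now',W2S(env.state()['ee_pos']).round(1))
E
python3 -c "
from h import *
gos(-13,82,34)"
```

```text
wz 0.005 rad; then tx 20.84 ty -42.08 cm tz 10.67 p [ 405.1 -192.5  140.7] rot [179.9  -0.2   7.7] t 7.7
slicer now [-221.4 -338.8]
```

Emit:
move_arm(
  plan=[
    {"tx": 0.8,"ty": -1.6,"tz": 0,"wx": 0,"wy": 0,"wz": 0},
    {"tx": 1.5,"ty": -3.0,"tz": 0,"wx": 0,"wy": 0,"wz": 0},
    {"tx": 1.5,"ty": -3.0,"tz": 0,"wx": 0,"wy": 0,"wz": 0},
    {"tx": 1.5,"ty": -3.0,"tz": 0,"wx": 0,"wy": 0,"wz": 0},
    {"tx": 1.5,"ty": -3.0,"tz": 0,"wx": 0,"wy": 0,"wz": 0},
    {"tx": 1.5,"ty": -3.0,"tz": 0,"wx": 0,"wy": 0,"wz": 0},
    {"tx": 1.5,"ty": -3.0,"tz": 0,"wx": 0,"wy": 0,"wz": 0},
    {"tx": 1.5,"ty": -3.0,"tz": 0,"wx": 0,"wy": 0,"wz": 0},
    {"tx": 1.5,"ty": -3.0,"tz": 0,"wx": 0,"wy": 0,"wz": 0},
    {"tx": 1.5,"ty": -3.0,"tz": 0,"wx": 0,"wy": 0,"wz": 0},
    {"tx": 1.5,"ty": -3.0,"tz": 0,"wx": 0,"wy": 0,"wz": 0},
    {"tx": 1.5,"ty": -3.0,"tz": 0,"wx": 0,"wy": 0,"wz": 0},
  ],
)

```text
time_s: 8.73
ee_pos: [528.3, 175.3, 137.4]
ee_rot: [180.0, 0.2, 7.8]
force: [1.3, 0.0, -1.7]
gripper_width: 26.0
gripper_force: 30.0
```

Emit:
move_arm(
  plan=[
    {"tx": 1.5,"ty": -3.0,"tz": 0,"wx": 0,"wy": 0,"wz": 0},
    {"tx": 1.5,"ty": -3.0,"tz": 0,"wx": 0,"wy": 0,"wz": 0},
    {"tx": 0.5,"ty": -1.5,"tz": 0,"wx": 0,"wy": 0,"wz": 0},
    {"tx": 0,"ty": 0,"tz": 2,"wx": 0,"wy": 0,"wz": 0},
    {"tx": 0,"ty": 0,"tz": 2,"wx": 0,"wy": 0,"wz": 0},
    {"tx": 0,"ty": 0,"tz": 2,"wx": 0,"wy": 0,"wz": 0},
    {"tx": 0,"ty": 0,"tz": 0,"wx": 0,"wy": 0,"wz": 0},
  ],
)

```text
time_s: 9.32
ee_pos: [549.8, 251.0, 73.7]
ee_rot: [179.8, 0.7, 7.8]
force: [-0.5, 0.1, -1.8]
gripper_width: 25.6
gripper_force: 30.0
```

```bash
python3 -c "
from h import *
gos(-13,82,36); s=env.state(); print(s['gripper_width'],s['force'].round(1))"
```

```text
wz 0.007 rad; then tx 0.78 ty 0.04 cm tz 3.77 p [549.8 251.   73.7] rot [179.8   0.7   7.8] t 9.3
slicer now [-20.8  82.4]
25.625380444060916 [-0.5  0.1 -1.8]
```

Emit:
move_arm(
  plan=[
    {"tx": 0,"ty": 0,"tz": 1.5,"wx": 0,"wy": 0,"wz": 0.007},
    {"tx": 0,"ty": 0,"tz": 1.5,"wx": 0,"wy": 0,"wz": 0},
    {"tx": 0,"ty": 0,"tz": 0.6,"wx": 0,"wy": 0,"wz": 0},
    {"tx": 0,"ty": 0,"tz": 0.1,"wx": 0,"wy": 0,"wz": 0},
    {"tx": 0.4,"ty": 0,"tz": 0,"wx": 0,"wy": 0,"wz": 0},
    {"tx": 0.4,"ty": 0,"tz": 0,"wx": 0,"wy": 0,"wz": 0},
    {"tx": 0.4,"ty": 0,"tz": 0,"wx": 0,"wy": 0,"wz": 0},
    {"tx": 0.2,"ty": 0,"tz": 0,"wx": 0,"wy": 0,"wz": 0},
  ],
)

```text
time_s: 9.98
ee_pos: [569.3, 255.1, 43.1]
ee_rot: [-180.0, -0.1, 7.3]
force: [-0.3, -0.3, -1.0]
gripper_width: 25.9
gripper_force: 30.0
```

Emit:
move_arm(
  plan=[
    {"tx": 0.2,"ty": 0,"tz": 0,"wx": 0,"wy": 0,"wz": 0},
    {"tx": 0.2,"ty": 0,"tz": 0,"wx": 0,"wy": 0,"wz": 0},
    {"tx": 0,"ty": 0,"tz": 0,"wx": 0,"wy": 0,"wz": 0},
  ],
)

```text
time_s: 10.23
ee_pos: [569.6, 254.8, 42.0]
ee_rot: [180.0, 0.3, 7.3]
force: [-6.2, -0.5, 1.9]
gripper_width: 25.7
gripper_force: 30.0
```

Emit:
move_arm(
  plan=[
    {"tx": 0.2,"ty": 0,"tz": 0,"wx": 0,"wy": 0,"wz": 0},
    {"tx": 0.2,"ty": 0,"tz": 0,"wx": 0,"wy": 0,"wz": 0},
    {"tx": 0,"ty": 0,"tz": 0,"wx": 0,"wy": 0,"wz": 0},
  ],
)

```text
time_s: 10.48
ee_pos: [569.9, 254.8, 41.4]
ee_rot: [179.9, 0.8, 7.3]
force: [-12.3, 0.3, 4.8]
gripper_width: 25.8
gripper_force: 30.0
```

Emit:
move_arm(
  plan=[
    {"tx": -0.5,"ty": 0,"tz": 0,"wx": 0,"wy": 0,"wz": 0},
    {"tx": 0,"ty": 0,"tz": 0.2,"wx": 0,"wy": 0,"wz": 0},
    {"tx": 0,"ty": 0,"tz": 0.2,"wx": 0,"wy": 0,"wz": 0},
    {"tx": 0,"ty": 0,"tz": 0,"wx": 0,"wy": 0,"wz": 0},
  ],
)

```text
time_s: 10.82
ee_pos: [569.8, 254.8, 37.6]
ee_rot: [180.0, 0.1, 7.3]
force: [-5.3, -0.9, 0.7]
gripper_width: 26.0
gripper_force: 30.0
```

```bash
python3 - <<'E'
from h import *
gos(0,82,35); s=env.state(); print(s['gripper_width'],s['force'].round(1),s['torque'].round(2))
f=pic('wrist','w4')
cv2.imwrite('pics/w4b.png',cv2.resize(f['color'][:,:,::-1],(800,600),interpolation=cv2.INTER_CUBIC))
E
```

```text
wz -0.001 rad; then tx 0.04 ty 0.16 cm tz 0.26 p [569.8 254.8  37.6] rot [1.8e+02 1.0e-01 7.3e+00] t 10.8
slicer now [-0.4 83.6]
26.004401118427513 [-5.3 -0.9  0.7] [-0.    0.85  0.06]
```

View pics/w4b.png

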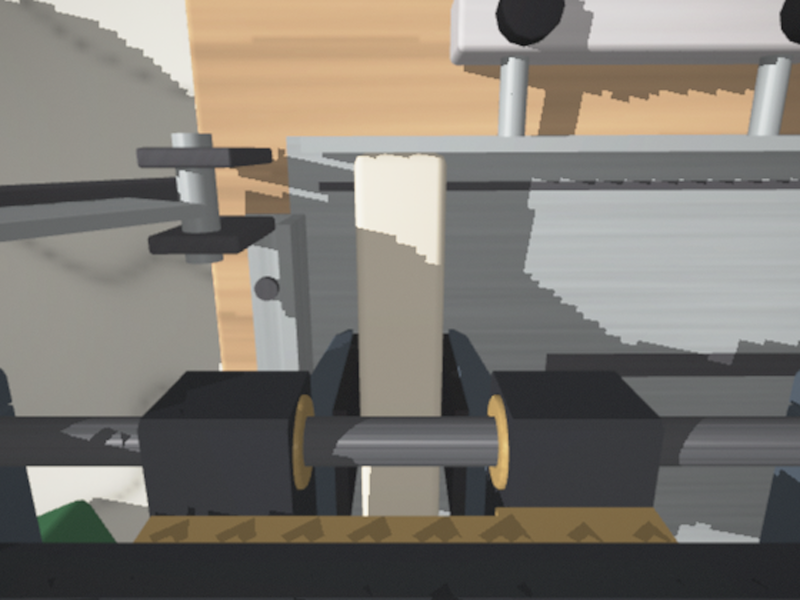

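The close view shows the bar's far end butted on the end stop at row 155 of 600. Both fingers are clear of the fence, with about 16 mm of gap. I release it and fetch the next bar.

Emit:
move_arm(
  plan=[
    {"tx": -0.2,"ty": 0,"tz": 0.1,"wx": 0,"wy": 0,"wz": 0},
    {"tx": 0,"ty": 0,"tz": 0,"wx": 0,"wy": 0,"wz": 0},
    {"tx": 0,"ty": 0,"tz": 0,"wx": 0,"wy": 0,"wz": 0},
    {"tx": 0,"ty": 0,"tz": 0,"wx": 0,"wy": 0,"wz": 0},
  ],
  gripper=3.1,
)

```text
time_s: 11.2
ee_pos: [569.9, 255.1, 37.4]
ee_rot: [-180.0, -0.1, 7.3]
force: [0.1, 0.8, -1.0]
gripper_width: 31.5
gripper_force: 0.0
```

Emit:
move_arm(
  plan=[
    {"tx": 0,"ty": 0,"tz": -1,"wx": 0,"wy": 0,"wz": 0},
    {"tx": 0,"ty": 0,"tz": -2,"wx": 0,"wy": 0,"wz": 0},
    {"tx": 0,"ty": 0,"tz": -3,"wx": 0,"wy": 0,"wz": 0},
    {"tx": 0,"ty": 0,"tz": -3,"wx": 0,"wy": 0,"wz": 0},
    {"tx": -1,"ty": 1,"tz": -3,"wx": 0,"wy": 0,"wz": 0},
    {"tx": -2,"ty": 3,"tz": -3,"wx": 0,"wy": 0,"wz": 0},
  ],
)

```text
time_s: 11.7
ee_pos: [547.7, 217.3, 186.5]
ee_rot: [-179.9, -0.3, 7.5]
force: [0.2, -1.5, -0.3]
gripper_width: 30.9
gripper_force: 0.0
```

```bash
python3 - <<'E'
from h import *
f=pic('top','t5'); print(*bars(f),sep='\n')
f=pic('wrist','w5'); print('w',*bars(f,54,(450,700,0,320),lo=(12,24,90)),sep='\n'); 
for b in bars(f,54,(450,700,0,320),lo=(12,24,90)): print(W2S(b))
# bars nominally: (580.3,-217.8,-2.2)
go(580,-220,-2.2,200)
E
```

```text
(np.float64(441.2), np.float64(-301.8), np.float32(-9.2), [28.0, 129.0])
(np.float64(460.4), np.float64(-374.8), np.float32(28.8), [26.0, 131.0])
(np.float64(582.0), np.float64(-219.6), np.float32(-2.2), [28.0, 128.0])
(np.float64(601.9), np.float64(-315.7), np.float32(27.5), [33.0, 136.0])
w
(np.float64(547.6), np.float64(37.0), np.float32(7.5), [8.0, 79.0])
(np.float64(546.6), np.float64(303.1), np.float32(7.5), [13.0, 133.0])
(np.float64(581.2), np.float64(255.1), np.float32(7.4), [27.0, 128.0])
(np.float64(667.6), np.float64(197.1), np.float32(-82.7), [17.0, 65.0])
(np.float64(654.8), np.float64(279.8), np.float32(-82.5), [63.0, 87.0])
(np.float64(662.5), np.float64(102.3), np.float32(-82.7), [94.0, 108.0])
[ -50.50922236 -129.573834  ]
[-17.22838527 134.43865791]
[10.90124831 82.38211447]
[89.11149214 13.73724751]
[87.06949709 97.39703628]
[ 71.84414665 -79.61632114]
wz 0.165 rad; then tx 4.93 ty 43.18 cm tz -1.00 p [547.3 213.4 190. ] rot [-180.    -0.5    7.2] t 11.8
```

Emit:
move_arm(
  plan=[
    {"tx": 0,"ty": 0,"tz": 0,"wx": 0,"wy": 0,"wz": 0.08},
    {"tx": 0,"ty": 0,"tz": 0,"wx": 0,"wy": 0,"wz": 0.085},
    {"tx": 0.26,"ty": 3,"tz": 0,"wx": 0,"wy": 0,"wz": 0},
    {"tx": 0.26,"ty": 3,"tz": 0,"wx": 0,"wy": 0,"wz": 0},
    {"tx": 0.26,"ty": 3,"tz": 0,"wx": 0,"wy": 0,"wz": 0},
    {"tx": 0.26,"ty": 3,"tz": 0,"wx": 0,"wy": 0,"wz": 0},
    {"tx": 0.26,"ty": 3,"tz": 0,"wx": 0,"wy": 0,"wz": 0},
    {"tx": 0.26,"ty": 3,"tz": 0,"wx": 0,"wy": 0,"wz": 0},
    {"tx": 0.26,"ty": 3,"tz": 0,"wx": 0,"wy": 0,"wz": 0},
    {"tx": 0.26,"ty": 3,"tz": 0,"wx": 0,"wy": 0,"wz": 0},
    {"tx": 0.26,"ty": 3,"tz": 0,"wx": 0,"wy": 0,"wz": 0},
    {"tx": 0.26,"ty": 3,"tz": 0,"wx": 0,"wy": 0,"wz": 0},
  ],
  gripper=5,
)

```text
time_s: 12.8
ee_pos: [561.0, -87.1, 183.7]
ee_rot: [-180.0, -0.0, -2.1]
force: [0.3, -0.3, -0.6]
gripper_width: 49.9
gripper_force: 0.0
```

Emit:
move_arm(
  plan=[
    {"tx": 0.26,"ty": 3,"tz": 0,"wx": 0,"wy": 0,"wz": 0},
    {"tx": 0.26,"ty": 3,"tz": 0,"wx": 0,"wy": 0,"wz": 0},
    {"tx": 0.26,"ty": 3,"tz": 0,"wx": 0,"wy": 0,"wz": 0},
    {"tx": 0.26,"ty": 3,"tz": 0,"wx": 0,"wy": 0,"wz": 0},
    {"tx": 0,"ty": 1.1,"tz": 0,"wx": 0,"wy": 0,"wz": 0},
    {"tx": 0,"ty": 0,"tz": 0,"wx": 0,"wy": 0,"wz": 0},
    {"tx": 0,"ty": 0,"tz": 0,"wx": 0,"wy": 0,"wz": 0},
  ],
)

```text
time_s: 13.38
ee_pos: [566.2, -216.7, 183.4]
ee_rot: [-179.9, 0.0, -2.2]
force: [0.3, 0.3, -0.8]
gripper_width: 50.0
gripper_force: 0.0
```

```bash
cat >> h.py <<'E'
def near(x,y):
    f=grab_frame('wrist'); B=bars(f,lo=(12,24,90)); print(*[tuple(map(float,b[:3]))+(b[3],) for b in B],sep='\n')
    b=min(B,key=lambda b:np.hypot(b[0]-x,b[1]-y)); t=np.radians(b[2]); go(b[0]-15*np.cos(t),b[1]-15*np.sin(t),b[2],18)
E
python3 -c "
from h import *
near(580,-220)"
```

```text
(580.3, -220.6, -1.7000000476837158, [27.0, 129.0])
(603.3, -316.0, 27.5, [30.0, 131.0])
wz -0.007 rad; then tx -0.08 ty 0.43 cm tz 16.55 p [ 566.2 -215.9  183.5] rot [-179.9    0.    -2.1] t 13.4
```

Emit:
move_arm(
  plan=[
    {"tx": 0,"ty": 0.2,"tz": 3.4,"wx": 0,"wy": 0,"wz": 0},
    {"tx": 0,"ty": 0.2,"tz": 3.4,"wx": 0,"wy": 0,"wz": 0},
    {"tx": 0,"ty": 0,"tz": 3.4,"wx": 0,"wy": 0,"wz": 0},
    {"tx": 0,"ty": 0,"tz": 3,"wx": 0,"wy": 0,"wz": 0},
    {"tx": 0,"ty": 0,"tz": 2,"wx": 0,"wy": 0,"wz": 0},
    {"tx": 0,"ty": 0,"tz": 1,"wx": 0,"wy": 0,"wz": 0},
    {"tx": 0,"ty": 0,"tz": 0.3,"wx": 0,"wy": 0,"wz": 0},
    {"tx": 0,"ty": 0,"tz": 0,"wx": 0,"wy": 0,"wz": 0},
  ],
)

```text
time_s: 14.1
ee_pos: [566.5, -220.1, 18.8]
ee_rot: [-180.0, 0.0, -2.1]
force: [0.3, 0.3, -0.2]
gripper_width: 50.3
gripper_force: 0.0
```

Emit:
move_arm(
  plan=[
    {"tx": 0,"ty": 0,"tz": 0,"wx": 0,"wy": 0,"wz": 0},
    {"tx": 0,"ty": 0,"tz": 0,"wx": 0,"wy": 0,"wz": 0},
    {"tx": 0,"ty": 0,"tz": 0,"wx": 0,"wy": 0,"wz": 0},
    {"tx": 0,"ty": 0,"tz": 0,"wx": 0,"wy": 0,"wz": 0},
    {"tx": 0,"ty": 0,"tz": 0,"wx": 0,"wy": 0,"wz": 0},
    {"tx": 0,"ty": 0,"tz": -1,"wx": 0,"wy": 0,"wz": 0},
    {"tx": 0,"ty": 0,"tz": -2,"wx": 0,"wy": 0,"wz": 0},
    {"tx": 0,"ty": 0,"tz": -3,"wx": 0,"wy": 0,"wz": -0.08},
    {"tx": 0,"ty": 0,"tz": -3,"wx": 0,"wy": 0,"wz": -0.08},
    {"tx": 0,"ty": 0,"tz": -3,"wx": 0,"wy": 0,"wz": 0},
    {"tx": 0,"ty": 0,"tz": 0,"wx": 0,"wy": 0,"wz": 0},
  ],
  gripper=0,
)

```text
time_s: 15.02
ee_pos: [569.7, -222.6, 146.0]
ee_rot: [179.6, -0.6, 7.0]
force: [1.2, 0.1, 0.8]
gripper_width: 25.9
gripper_force: 30.0
```

Emit:
move_arm(
  plan=[
    {"tx": 0.3,"ty": -1.6,"tz": 0,"wx": 0,"wy": 0,"wz": 0},
    {"tx": 0.36,"ty": -3.0,"tz": 0,"wx": 0,"wy": 0,"wz": 0},
    {"tx": 0.36,"ty": -3.0,"tz": 0,"wx": 0,"wy": 0,"wz": 0},
    {"tx": 0.36,"ty": -3.0,"tz": 0,"wx": 0,"wy": 0,"wz": 0},
    {"tx": 0.36,"ty": -3.0,"tz": 0,"wx": 0,"wy": 0,"wz": 0},
    {"tx": 0.36,"ty": -3.0,"tz": 0,"wx": 0,"wy": 0,"wz": 0},
    {"tx": 0.36,"ty": -3.0,"tz": 0,"wx": 0,"wy": 0,"wz": 0},
    {"tx": 0.36,"ty": -3.0,"tz": 0,"wx": 0,"wy": 0,"wz": 0},
    {"tx": 0.36,"ty": -3.0,"tz": 0,"wx": 0,"wy": 0,"wz": 0},
    {"tx": 0.36,"ty": -3.0,"tz": 0,"wx": 0,"wy": 0,"wz": 0},
    {"tx": 0.36,"ty": -3.0,"tz": 0,"wx": 0,"wy": 0,"wz": 0},
    {"tx": 0.36,"ty": -3.0,"tz": 0,"wx": 0,"wy": 0,"wz": 0},
  ],
)

```text
time_s: 16.02
ee_pos: [565.4, 128.8, 138.6]
ee_rot: [180.0, 0.0, 7.0]
force: [0.5, 0.1, -0.8]
gripper_width: 26.0
gripper_force: 30.0
```

Emit:
move_arm(
  plan=[
    {"tx": 0.36,"ty": -3.0,"tz": 0,"wx": 0,"wy": 0,"wz": 0},
    {"tx": 0.36,"ty": -3.0,"tz": 0,"wx": 0,"wy": 0,"wz": 0},
    {"tx": 0.2,"ty": -1.6,"tz": 0,"wx": 0,"wy": 0,"wz": 0},
    {"tx": 0,"ty": 0,"tz": 2,"wx": 0,"wy": 0,"wz": 0},
    {"tx": 0,"ty": 0,"tz": 2,"wx": 0,"wy": 0,"wz": 0},
    {"tx": 0,"ty": 0,"tz": 1,"wx": 0,"wy": 0,"wz": 0},
    {"tx": 0,"ty": 0,"tz": 0,"wx": 0,"wy": 0,"wz": 0},
    {"tx": 0,"ty": 0,"tz": 0,"wx": 0,"wy": 0,"wz": 0},
  ],
)

```text
time_s: 16.68
ee_pos: [565.7, 203.7, 88.5]
ee_rot: [180.0, 0.1, 7.0]
force: [0.5, 0.7, -0.6]
gripper_width: 25.7
gripper_force: 30.0
```

```bash
python3 -c "
from h import *
gos(-15,39,36)"
```

```text
wz -0.007 rad; then tx -0.39 ty -0.56 cm tz 5.25 p [565.7 203.7  88.5] rot [1.8e+02 1.0e-01 7.0e+00] t 16.7
slicer now [-11.1  33.4]
```

Emit:
move_arm(
  plan=[
    {"tx": -0.4,"ty": -0.4,"tz": 1.5,"wx": 0,"wy": 0,"wz": -0.007},
    {"tx": 0,"ty": 0,"tz": 1.5,"wx": 0,"wy": 0,"wz": 0},
    {"tx": 0,"ty": 0,"tz": 1.3,"wx": 0,"wy": 0,"wz": 0},
    {"tx": 0,"ty": 0,"tz": 0.7,"wx": 0,"wy": 0,"wz": 0},
    {"tx": 0.4,"ty": 0,"tz": 0.1,"wx": 0,"wy": 0,"wz": 0},
    {"tx": 0.4,"ty": 0,"tz": 0,"wx": 0,"wy": 0,"wz": 0},
    {"tx": 0.4,"ty": 0,"tz": 0,"wx": 0,"wy": 0,"wz": 0},
    {"tx": 0.2,"ty": 0,"tz": 0,"wx": 0,"wy": 0,"wz": 0},
    {"tx": 0.2,"ty": 0,"tz": 0,"wx": 0,"wy": 0,"wz": 0},
    {"tx": 0,"ty": 0,"tz": 0,"wx": 0,"wy": 0,"wz": 0},
  ],
)

```text
time_s: 17.52
ee_pos: [574.2, 209.2, 38.2]
ee_rot: [180.0, 0.4, 7.4]
force: [-9.6, -0.1, 4.3]
gripper_width: 25.8
gripper_force: 30.0
```

```bash
python3 -c "
from h import *
gos(-3,39,36);print(env.state()['force'].round(1))"
```

```text
wz 0.000 rad; then tx -0.10 ty -0.12 cm tz 0.22 p [574.2 209.2  38.2] rot [180.    0.4   7.4] t 17.5
slicer now [-2.  37.8]
[-9.6 -0.1  4.3]
```

Emit:
move_arm(
  plan=[
    {"tx": -0.3,"ty": 0,"tz": 0.1,"wx": 0,"wy": 0,"wz": 0},
    {"tx": 0,"ty": 0,"tz": 0.2,"wx": 0,"wy": 0,"wz": 0},
    {"tx": 0,"ty": 0,"tz": 0,"wx": 0,"wy": 0,"wz": 0},
  ],
)

```text
time_s: 17.77
ee_pos: [574.3, 209.3, 35.9]
ee_rot: [-180.0, 0.0, 7.4]
force: [-3.6, -0.7, 4.8]
gripper_width: 25.9
gripper_force: 30.0
```

Emit:
move_arm(
  plan=[
    {"tx": 0,"ty": 0,"tz": 0,"wx": 0,"wy": 0,"wz": 0},
    {"tx": 0,"ty": 0,"tz": 0,"wx": 0,"wy": 0,"wz": 0},
    {"tx": 0,"ty": 0,"tz": 0,"wx": 0,"wy": 0,"wz": 0},
    {"tx": 0,"ty": 0,"tz": -1,"wx": 0,"wy": 0,"wz": 0},
    {"tx": 0,"ty": 0,"tz": -2,"wx": 0,"wy": 0,"wz": 0},
    {"tx": 0,"ty": 0,"tz": -3,"wx": 0,"wy": 0,"wz": 0},
    {"tx": 0,"ty": 0,"tz": -3,"wx": 0,"wy": 0,"wz": 0},
    {"tx": -1,"ty": 0,"tz": -3,"wx": 0,"wy": 0,"wz": 0},
    {"tx": -2,"ty": 0,"tz": -3,"wx": 0,"wy": 0,"wz": 0},
    {"tx": 0,"ty": 0,"tz": 0,"wx": 0,"wy": 0,"wz": 0},
  ],
  gripper=3.2,
)

```text
time_s: 18.6
ee_pos: [545.5, 206.1, 192.1]
ee_rot: [-179.9, -0.6, 7.5]
force: [-0.1, 0.2, 0.5]
gripper_width: 31.9
gripper_force: 0.0
```

```bash
cat >> h.py <<'E'
def bed():
    f=grab_frame('wrist')
    for b in bars(f,54,(450,700,0,320),lo=(12,24,90)):
        s=W2S(b)
        if 20<b[3][0]<150 and abs(s[1])<120 and s[0]<60: print('bed',s.round(1),'yaw rel',round(float(b[2])-YAW,1),b[3])
E
python3 - <<'E'
from h import *
bed()
f=pic('top','t6'); print(*bars(f),sep='\n')
go(442-15,-302+2,-9.2,190)
E
```

```text
bed [11.2 37.5] yaw rel 0.0 [25.0, 127.0]
bed [10.7 81.9] yaw rel 0.0 [27.0, 128.0]
(np.float64(441.0), np.float64(-301.4), np.float32(-9.0), [28.0, 130.0])
(np.float64(459.5), np.float64(-375.2), np.float32(31.6), [29.0, 130.0])
(np.float64(601.8), np.float64(-315.4), np.float32(27.1), [33.0, 135.0])
wz 0.291 rad; then tx -3.58 ty 51.80 cm tz -0.30 p [545.2 205.6 187. ] rot [-180.    -0.3    7.4] t 18.7
```

Emit:
move_arm(
  plan=[
    {"tx": 0,"ty": 0,"tz": 0,"wx": 0,"wy": 0,"wz": 0.097},
    {"tx": 0,"ty": 0,"tz": 0,"wx": 0,"wy": 0,"wz": 0.097},
    {"tx": 0,"ty": 0,"tz": 0,"wx": 0,"wy": 0,"wz": 0.095},
    {"tx": -0.21,"ty": 3.1,"tz": 0,"wx": 0,"wy": 0,"wz": 0},
    {"tx": -0.21,"ty": 3.1,"tz": 0,"wx": 0,"wy": 0,"wz": 0},
    {"tx": -0.21,"ty": 3.1,"tz": 0,"wx": 0,"wy": 0,"wz": 0},
    {"tx": -0.21,"ty": 3.1,"tz": 0,"wx": 0,"wy": 0,"wz": 0},
    {"tx": -0.21,"ty": 3.1,"tz": 0,"wx": 0,"wy": 0,"wz": 0},
    {"tx": -0.21,"ty": 3.1,"tz": 0,"wx": 0,"wy": 0,"wz": 0},
    {"tx": -0.21,"ty": 3.1,"tz": 0,"wx": 0,"wy": 0,"wz": 0},
    {"tx": -0.21,"ty": 3.1,"tz": 0,"wx": 0,"wy": 0,"wz": 0},
    {"tx": -0.21,"ty": 3.1,"tz": 0,"wx": 0,"wy": 0,"wz": 0},
  ],
  gripper=4.6,
)

```text
time_s: 19.7
ee_pos: [480.9, -68.6, 183.5]
ee_rot: [180.0, 0.1, -9.1]
force: [0.3, -1.1, -0.7]
gripper_width: 46.1
gripper_force: 0.0
```

Emit:
move_arm(
  plan=[
    {"tx": -0.21,"ty": 3.1,"tz": 0,"wx": 0,"wy": 0,"wz": 0},
    {"tx": -0.21,"ty": 3.1,"tz": 0,"wx": 0,"wy": 0,"wz": 0},
    {"tx": -0.21,"ty": 3.1,"tz": 0,"wx": 0,"wy": 0,"wz": 0},
    {"tx": -0.21,"ty": 3.1,"tz": 0,"wx": 0,"wy": 0,"wz": 0},
    {"tx": -0.21,"ty": 3.1,"tz": 0,"wx": 0,"wy": 0,"wz": 0},
    {"tx": -0.21,"ty": 3.1,"tz": 0,"wx": 0,"wy": 0,"wz": 0},
    {"tx": -0.21,"ty": 3.1,"tz": 0,"wx": 0,"wy": 0,"wz": 0},
    {"tx": 0,"ty": 1.8,"tz": 0,"wx": 0,"wy": 0,"wz": 0},
    {"tx": 0,"ty": 0,"tz": 0,"wx": 0,"wy": 0,"wz": 0},
    {"tx": 0,"ty": 0,"tz": 0,"wx": 0,"wy": 0,"wz": 0},
  ],
)

```text
time_s: 20.53
ee_pos: [429.4, -297.3, 183.4]
ee_rot: [-179.9, 0.1, -9.2]
force: [0.1, -0.2, -0.3]
gripper_width: 46.1
gripper_force: 0.0
```

```bash
python3 -c "
from h import *
near(441,-301)
print(W2S((441,-301)))"
```

```text
(444.3, -304.2, -9.100000381469727, [27.0, 129.0])
(461.2, -374.9, 29.700000762939453, [29.0, 131.0])
wz -0.001 rad; then tx 0.08 ty 0.53 cm tz 16.56 p [ 429.6 -296.5  183.6] rot [-1.799e+02  1.000e-01 -9.200e+00] t 20.6
[-199.75427991 -451.02907629]
```

Emit:
move_arm(
  plan=[
    {"tx": 0,"ty": 0.25,"tz": 3.4,"wx": 0,"wy": 0,"wz": 0},
    {"tx": 0,"ty": 0.25,"tz": 3.4,"wx": 0,"wy": 0,"wz": 0},
    {"tx": 0,"ty": 0,"tz": 3.4,"wx": 0,"wy": 0,"wz": 0},
    {"tx": 0,"ty": 0,"tz": 3,"wx": 0,"wy": 0,"wz": 0},
    {"tx": 0,"ty": 0,"tz": 2,"wx": 0,"wy": 0,"wz": 0},
    {"tx": 0,"ty": 0,"tz": 1,"wx": 0,"wy": 0,"wz": 0},
    {"tx": 0,"ty": 0,"tz": 0.3,"wx": 0,"wy": 0,"wz": 0},
    {"tx": 0,"ty": 0,"tz": 0,"wx": 0,"wy": 0,"wz": 0},
  ],
)

```text
time_s: 21.25
ee_pos: [429.4, -301.1, 19.6]
ee_rot: [-180.0, 0.0, -9.1]
force: [0.4, -0.4, 0.1]
gripper_width: 46.0
gripper_force: 0.0
```

Emit:
move_arm(
  plan=[
    {"tx": 0,"ty": 0,"tz": 0,"wx": 0,"wy": 0,"wz": 0},
    {"tx": 0,"ty": 0,"tz": 0,"wx": 0,"wy": 0,"wz": 0},
    {"tx": 0,"ty": 0,"tz": 0,"wx": 0,"wy": 0,"wz": 0},
    {"tx": 0,"ty": 0,"tz": 0,"wx": 0,"wy": 0,"wz": 0},
    {"tx": 0,"ty": 0,"tz": 0,"wx": 0,"wy": 0,"wz": 0},
    {"tx": 0,"ty": 0,"tz": -1,"wx": 0,"wy": 0,"wz": 0},
    {"tx": 0,"ty": 0,"tz": -2,"wx": 0,"wy": 0,"wz": 0},
    {"tx": 0,"ty": 0,"tz": -3,"wx": 0,"wy": 0,"wz": 0},
    {"tx": 0,"ty": 0,"tz": -3,"wx": 0,"wy": 0,"wz": -0.096},
    {"tx": 0,"ty": 0,"tz": -3,"wx": 0,"wy": 0,"wz": -0.096},
    {"tx": 0,"ty": 0,"tz": 0,"wx": 0,"wy": 0,"wz": -0.096},
    {"tx": 0,"ty": 0,"tz": 0,"wx": 0,"wy": 0,"wz": 0},
  ],
  gripper=0,
)

```text
time_s: 22.25
ee_pos: [429.9, -302.4, 142.2]
ee_rot: [179.8, -0.2, 7.5]
force: [0.5, 0.1, -1.6]
gripper_width: 25.9
gripper_force: 30.0
```

Emit:
move_arm(
  plan=[
    {"tx": 0.7,"ty": -1.5,"tz": 0,"wx": 0,"wy": 0,"wz": 0},
    {"tx": 1.3,"ty": -3.0,"tz": 0,"wx": 0,"wy": 0,"wz": 0},
    {"tx": 1.3,"ty": -3.0,"tz": 0,"wx": 0,"wy": 0,"wz": 0},
    {"tx": 1.3,"ty": -3.0,"tz": 0,"wx": 0,"wy": 0,"wz": 0},
    {"tx": 1.3,"ty": -3.0,"tz": 0,"wx": 0,"wy": 0,"wz": 0},
    {"tx": 1.3,"ty": -3.0,"tz": 0,"wx": 0,"wy": 0,"wz": 0},
    {"tx": 1.3,"ty": -3.0,"tz": 0,"wx": 0,"wy": 0,"wz": 0},
    {"tx": 1.3,"ty": -3.0,"tz": 0,"wx": 0,"wy": 0,"wz": 0},
    {"tx": 1.3,"ty": -3.0,"tz": 0,"wx": 0,"wy": 0,"wz": 0},
    {"tx": 1.3,"ty": -3.0,"tz": 0,"wx": 0,"wy": 0,"wz": 0},
    {"tx": 1.3,"ty": -3.0,"tz": 0,"wx": 0,"wy": 0,"wz": 0},
    {"tx": 1.3,"ty": -3.0,"tz": 0,"wx": 0,"wy": 0,"wz": 0},
  ],
)

```text
time_s: 23.25
ee_pos: [532.6, 61.1, 138.7]
ee_rot: [180.0, 0.2, 7.2]
force: [0.4, -0.4, -0.8]
gripper_width: 25.9
gripper_force: 30.0
```

Emit:
move_arm(
  plan=[
    {"tx": 1.3,"ty": -3.0,"tz": 0,"wx": 0,"wy": 0,"wz": 0},
    {"tx": 1.3,"ty": -3.0,"tz": 0,"wx": 0,"wy": 0,"wz": 0},
    {"tx": 1.3,"ty": -3.0,"tz": 0,"wx": 0,"wy": 0,"wz": 0},
    {"tx": 0,"ty": -1.3,"tz": 0,"wx": 0,"wy": 0,"wz": 0},
    {"tx": 0,"ty": 0,"tz": 2,"wx": 0,"wy": 0,"wz": 0},
    {"tx": 0,"ty": 0,"tz": 2,"wx": 0,"wy": 0,"wz": 0},
    {"tx": 0,"ty": 0,"tz": 1,"wx": 0,"wy": 0,"wz": 0},
    {"tx": 0,"ty": 0,"tz": 0,"wx": 0,"wy": 0,"wz": 0},
    {"tx": 0,"ty": 0,"tz": 0,"wx": 0,"wy": 0,"wz": 0},
  ],
)

```text
time_s: 24.0
ee_pos: [558.4, 166.2, 89.1]
ee_rot: [180.0, 0.1, 7.3]
force: [0.5, -0.3, -0.1]
gripper_width: 25.6
gripper_force: 30.0
```

```bash
python3 -c "
from h import *
gos(-15,-6,36)"
```

```text
wz -0.002 rad; then tx 0.82 ty 0.32 cm tz 5.31 p [558.4 166.2  89.1] rot [1.8e+02 1.0e-01 7.3e+00] t 24.0
slicer now [-23.2  -2.8]
```

Emit:
move_arm(
  plan=[
    {"tx": 0.8,"ty": 0.4,"tz": 0.5,"wx": 0,"wy": 0,"wz": 0},
    {"tx": 0,"ty": 0,"tz": 2,"wx": 0,"wy": 0,"wz": 0},
    {"tx": 0,"ty": 0,"tz": 1.7,"wx": 0,"wy": 0,"wz": 0},
    {"tx": 0,"ty": 0,"tz": 0.8,"wx": 0,"wy": 0,"wz": 0},
    {"tx": 0.4,"ty": 0,"tz": 0.1,"wx": 0,"wy": 0,"wz": 0},
    {"tx": 0.4,"ty": 0,"tz": 0,"wx": 0,"wy": 0,"wz": 0},
    {"tx": 0.4,"ty": 0,"tz": 0,"wx": 0,"wy": 0,"wz": 0},
    {"tx": 0.2,"ty": 0,"tz": 0,"wx": 0,"wy": 0,"wz": 0},
    {"tx": 0.2,"ty": 0,"tz": 0,"wx": 0,"wy": 0,"wz": 0},
    {"tx": 0,"ty": 0,"tz": 0,"wx": 0,"wy": 0,"wz": 0},
  ],
)

```text
time_s: 24.83
ee_pos: [578.6, 165.1, 39.0]
ee_rot: [180.0, 0.6, 7.4]
force: [-11.3, -1.2, 5.0]
gripper_width: 25.9
gripper_force: 30.0
```

```bash
python3 -c "
from h import *
gos(-3,-6,36);print(env.state()['force'].round(1))"
```

```text
wz -0.000 rad; then tx 0.02 ty -0.05 cm tz 0.30 p [578.6 165.1  39. ] rot [180.    0.6   7.4] t 24.8
slicer now [-3.2 -6.5]
[-11.3  -1.2   5. ]
```

Emit:
move_arm(
  plan=[
    {"tx": -0.3,"ty": 0,"tz": 0.1,"wx": 0,"wy": 0,"wz": 0},
    {"tx": 0,"ty": 0,"tz": 0.2,"wx": 0,"wy": 0,"wz": 0},
    {"tx": 0,"ty": 0,"tz": 0,"wx": 0,"wy": 0,"wz": 0},
  ],
)

```text
time_s: 25.08
ee_pos: [578.7, 165.2, 37.1]
ee_rot: [180.0, 0.2, 7.4]
force: [-5.8, -1.4, 5.1]
gripper_width: 25.7
gripper_force: 30.0
```

Emit:
move_arm(
  plan=[
    {"tx": 0,"ty": 0,"tz": 0,"wx": 0,"wy": 0,"wz": 0},
    {"tx": 0,"ty": 0,"tz": 0,"wx": 0,"wy": 0,"wz": 0},
    {"tx": 0,"ty": 0,"tz": 0,"wx": 0,"wy": 0,"wz": 0},
    {"tx": 0,"ty": 0,"tz": -1,"wx": 0,"wy": 0,"wz": 0},
    {"tx": 0,"ty": 0,"tz": -2,"wx": 0,"wy": 0,"wz": 0},
    {"tx": 0,"ty": 0,"tz": -2,"wx": 0,"wy": 0,"wz": 0},
    {"tx": 0,"ty": 0,"tz": 0,"wx": 0,"wy": 0,"wz": 0},
  ],
  gripper=3.2,
)

```text
time_s: 25.67
ee_pos: [583.7, 166.4, 90.5]
ee_rot: [-179.9, -0.5, 7.4]
force: [0.9, 0.1, 0.2]
gripper_width: 32.0
gripper_force: 0.0
```

Emit:
move_arm(
  plan=[
    {"tx": 0.7,"ty": 1.6,"tz": 0,"wx": 0,"wy": 0,"wz": 0},
    {"tx": 0.6,"ty": 1.6,"tz": 0,"wx": 0,"wy": 0,"wz": 0},
    {"tx": 0,"ty": 0,"tz": 0,"wx": 0,"wy": 0,"wz": 0},
    {"tx": 0,"ty": 0,"tz": 0,"wx": 0,"wy": 0,"wz": 0},
    {"tx": 0,"ty": 0,"tz": 2,"wx": 0,"wy": 0,"wz": 0},
    {"tx": 0,"ty": 0,"tz": 2,"wx": 0,"wy": 0,"wz": 0},
    {"tx": 0,"ty": 0,"tz": 0.9,"wx": 0,"wy": 0,"wz": 0},
    {"tx": 0,"ty": 0,"tz": 0,"wx": 0,"wy": 0,"wz": 0},
  ],
  gripper=0,
)

```text
time_s: 26.33
ee_pos: [595.1, 135.7, 34.2]
ee_rot: [180.0, 0.3, 7.4]
force: [-0.7, 0.2, 0.3]
gripper_width: 0.6
gripper_force: 0.0
```

```bash
python3 -c "
from h import *
gos(10,24,37);print(env.state()['force'].round(1),env.state()['gripper_width'])"
```

```text
wz 0.000 rad; then tx 0.07 ty -6.18 cm tz -0.28 p [595.1 135.7  34.2] rot [180.    0.3   7.4] t 26.3
slicer now [  9.3 -37.8]
[-0.7  0.2  0.3] 0.5836361105904535
```

Push the three bars to the fence.

Emit:
move_arm(
  plan=[
    {"tx": 0,"ty": -0.6,"tz": -0.1,"wx": 0,"wy": 0,"wz": 0},
    {"tx": 0,"ty": -0.6,"tz": 0,"wx": 0,"wy": 0,"wz": 0},
    {"tx": 0,"ty": -0.6,"tz": 0,"wx": 0,"wy": 0,"wz": 0},
    {"tx": 0,"ty": -0.6,"tz": 0,"wx": 0,"wy": 0,"wz": 0},
    {"tx": 0,"ty": -0.6,"tz": 0,"wx": 0,"wy": 0,"wz": 0},
    {"tx": 0,"ty": -0.6,"tz": 0,"wx": 0,"wy": 0,"wz": 0},
    {"tx": 0,"ty": -0.6,"tz": 0,"wx": 0,"wy": 0,"wz": 0},
    {"tx": 0,"ty": -0.6,"tz": 0,"wx": 0,"wy": 0,"wz": 0},
    {"tx": 0,"ty": -0.5,"tz": 0,"wx": 0,"wy": 0,"wz": 0},
    {"tx": 0,"ty": 0,"tz": 0,"wx": 0,"wy": 0,"wz": 0},
  ],
)

```text
time_s: 27.17
ee_pos: [590.5, 189.1, 37.8]
ee_rot: [-180.0, -0.0, 7.4]
force: [0.6, -0.7, 0.1]
gripper_width: 0.4
gripper_force: 0.0
```

Emit:
move_arm(
  plan=[
    {"tx": 0,"ty": -0.3,"tz": 0,"wx": 0,"wy": 0,"wz": 0},
    {"tx": 0,"ty": -0.3,"tz": 0,"wx": 0,"wy": 0,"wz": 0},
    {"tx": 0,"ty": -0.3,"tz": 0,"wx": 0,"wy": 0,"wz": 0},
    {"tx": 0,"ty": 0,"tz": 0,"wx": 0,"wy": 0,"wz": 0},
    {"tx": 0,"ty": 0,"tz": 0,"wx": 0,"wy": 0,"wz": 0},
  ],
)

```text
time_s: 27.58
ee_pos: [589.2, 197.4, 37.5]
ee_rot: [-180.0, 0.0, 7.4]
force: [0.2, -0.8, -0.3]
gripper_width: 0.6
gripper_force: 0.3
```

```bash
python3 -c "
from h import *
gos(10,24,37);print(env.state()['force'].round(1),env.state()['gripper_width'])"
```

```text
wz -0.001 rad; then tx -0.14 ty 0.01 cm tz 0.05 p [589.2 197.4  37.5] rot [-180.     0.     7.4] t 27.6
slicer now [11.4 24.1]
[ 0.2 -0.8 -0.3] 0.6003699777111214
```

Emit:
move_arm(
  plan=[
    {"tx": 0,"ty": -0.2,"tz": 0,"wx": 0,"wy": 0,"wz": 0},
    {"tx": 0,"ty": -0.2,"tz": 0,"wx": 0,"wy": 0,"wz": 0},
    {"tx": 0,"ty": 0,"tz": 0,"wx": 0,"wy": 0,"wz": 0},
  ],
)

```text
time_s: 27.83
ee_pos: [588.9, 200.4, 37.5]
ee_rot: [179.9, 0.0, 7.4]
force: [0.8, -4.3, 1.1]
gripper_width: 0.5
gripper_force: 2.2
```

Emit:
move_arm(
  plan=[
    {"tx": 0,"ty": -0.2,"tz": 0,"wx": 0,"wy": 0,"wz": 0},
    {"tx": 0,"ty": -0.2,"tz": 0,"wx": 0,"wy": 0,"wz": 0},
    {"tx": 0,"ty": 0,"tz": 0,"wx": 0,"wy": 0,"wz": 0},
  ],
)

```text
time_s: 28.08
ee_pos: [588.9, 200.6, 37.6]
ee_rot: [179.5, 0.0, 7.5]
force: [2.9, -15.6, 2.0]
gripper_width: 0.2
gripper_force: 8.1
```

Emit:
move_arm(
  plan=[
    {"tx": 0,"ty": -0.2,"tz": 0,"wx": 0,"wy": 0,"wz": 0},
    {"tx": 0,"ty": 0,"tz": 0,"wx": 0,"wy": 0,"wz": 0},
  ],
)

```text
time_s: 28.25
ee_pos: [588.9, 200.6, 37.6]
ee_rot: [179.4, 0.1, 7.6]
force: [4.8, -21.1, 3.6]
gripper_width: 0.6
gripper_force: 10.9
```

Emit:
move_arm(
  plan=[
    {"tx": 0,"ty": 0.8,"tz": 0,"wx": 0,"wy": 0,"wz": 0},
    {"tx": 0,"ty": 0.6,"tz": -1,"wx": 0,"wy": 0,"wz": 0},
    {"tx": 0,"ty": 0,"tz": -3,"wx": 0,"wy": 0,"wz": 0},
    {"tx": -1,"ty": 0,"tz": -4,"wx": 0,"wy": 0,"wz": 0},
    {"tx": -3,"ty": 0,"tz": -4,"wx": 0,"wy": 0,"wz": 0},
    {"tx": -2,"ty": 0,"tz": -3,"wx": 0,"wy": 0,"wz": 0},
    {"tx": 0,"ty": 0,"tz": 0,"wx": 0,"wy": 0,"wz": 0},
    {"tx": 0,"ty": 0,"tz": 0,"wx": 0,"wy": 0,"wz": 0},
  ],
  gripper=5,
)

```text
time_s: 28.92
ee_pos: [535.5, 187.1, 184.0]
ee_rot: [-179.9, -0.3, 7.4]
force: [0.6, -0.1, -0.5]
gripper_width: 49.3
gripper_force: 0.0
```

```bash
python3 - <<'E'
from h import *
f=pic('wrist','w7')
for b in bars(f,54,(450,700,0,320),lo=(12,24,90)): print(W2S(b).round(1),float(b[2])-YAW,b[3])
cv2.imwrite('pics/w7b.png',cv2.resize(f['color'][:,:,::-1],(800,600),interpolation=cv2.INTER_CUBIC))
f=pic('top','t7'); print(*bars(f),sep='\n')
t=np.radians(27.5); go(602-15*np.cos(t),-315.7-15*np.sin(t),27.5,190)
E
```

```text
[ -45.5 -131.1] 0.09999999999999964 [8.0, 93.0]
[-22.2 132.4] 2.900000190734863 [19.0, 141.0]
[88.2 13. ] -89.9999984741211 [16.0, 65.0]
[ 72.3 -80.8] -90.0999969482422 [70.0, 108.0]
[26.8 87.4] 0.199999904632568 [102.0, 162.0]
(np.float64(459.9), np.float64(-374.8), np.float32(31.0), [30.0, 131.0])
(np.float64(601.9), np.float64(-315.7), np.float32(27.5), [33.0, 136.0])
wz -0.351 rad; then tx -18.75 ty 47.63 cm tz -0.92 p [535.1 186.4 180.8] rot [-180.     0.     7.4] t 29.0
```

View pics/w7b.png

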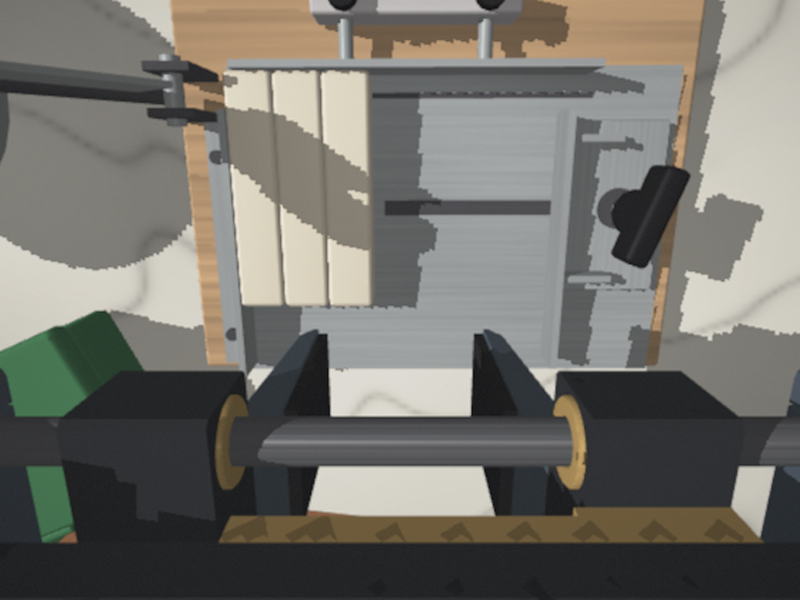

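The three bars lie packed on the fence and butted on the stop, spanning columns 232-372. The guide strip is at column 557, so there is room for two more.

Emit:
move_arm(
  plan=[
    {"tx": 0,"ty": 0,"tz": 0,"wx": 0,"wy": 0,"wz": -0.117},
    {"tx": 0,"ty": 0,"tz": 0,"wx": 0,"wy": 0,"wz": -0.117},
    {"tx": 0,"ty": 0,"tz": 0,"wx": 0,"wy": 0,"wz": -0.117},
    {"tx": -1.1,"ty": 2.8,"tz": 0,"wx": 0,"wy": 0,"wz": 0},
    {"tx": -1.1,"ty": 2.8,"tz": 0,"wx": 0,"wy": 0,"wz": 0},
    {"tx": -1.1,"ty": 2.8,"tz": 0,"wx": 0,"wy": 0,"wz": 0},
    {"tx": -1.1,"ty": 2.8,"tz": 0,"wx": 0,"wy": 0,"wz": 0},
    {"tx": -1.1,"ty": 2.8,"tz": 0,"wx": 0,"wy": 0,"wz": 0},
    {"tx": -1.1,"ty": 2.8,"tz": 0,"wx": 0,"wy": 0,"wz": 0},
    {"tx": -1.1,"ty": 2.8,"tz": 0,"wx": 0,"wy": 0,"wz": 0},
    {"tx": -1.1,"ty": 2.8,"tz": 0,"wx": 0,"wy": 0,"wz": 0},
    {"tx": -1.1,"ty": 2.8,"tz": 0,"wx": 0,"wy": 0,"wz": 0},
  ],
)

```text
time_s: 30.02
ee_pos: [563.6, -84.6, 179.0]
ee_rot: [-179.9, 0.1, 27.5]
force: [0.8, 0.8, -0.3]
gripper_width: 49.7
gripper_force: 0.0
```

Emit:
move_arm(
  plan=[
    {"tx": -1.1,"ty": 2.8,"tz": 0,"wx": 0,"wy": 0,"wz": 0},
    {"tx": -1.1,"ty": 2.8,"tz": 0,"wx": 0,"wy": 0,"wz": 0},
    {"tx": -1.1,"ty": 2.8,"tz": 0,"wx": 0,"wy": 0,"wz": 0},
    {"tx": -1.1,"ty": 2.8,"tz": 0,"wx": 0,"wy": 0,"wz": 0},
    {"tx": -1.1,"ty": 2.8,"tz": 0,"wx": 0,"wy": 0,"wz": 0},
    {"tx": -1.1,"ty": 2.8,"tz": 0,"wx": 0,"wy": 0,"wz": 0},
    {"tx": -1.1,"ty": 2.8,"tz": 0,"wx": 0,"wy": 0,"wz": 0},
    {"tx": -1.1,"ty": 2.8,"tz": 0,"wx": 0,"wy": 0,"wz": 0},
    {"tx": 0,"ty": 0,"tz": 0,"wx": 0,"wy": 0,"wz": 0},
    {"tx": 0,"ty": 0,"tz": 0,"wx": 0,"wy": 0,"wz": 0},
  ],
)

```text
time_s: 30.85
ee_pos: [588.8, -323.8, 178.2]
ee_rot: [-179.8, 0.1, 27.3]
force: [0.7, 0.9, 0.2]
gripper_width: 49.9
gripper_force: 0.0
```

```bash
python3 -c "
from h import *
near(602,-316)
f=load('w7'); print('row face',[W2S(p).round(1) for p in ray(f,[[372*.7,300*.7],[369*.7,80*.7],[557*.7,340*.7],[239*.7,300*.7]],54)])"
```

```text
(603.9, -318.0, 27.799999237060547, [27.0, 130.0])
wz -0.007 rad; then tx 0.05 ty 0.31 cm tz 16.07 p [ 588.8 -322.5  178.7] rot [-1.798e+02  1.000e-01  2.740e+01] t 30.9
row face [array([-50.7,  37.1]), array([69.7, 37.1]), array([-75.4, -73.2]), array([-50.7, 115.2])]
```

Emit:
move_arm(
  plan=[
    {"tx": 0,"ty": 0.15,"tz": 3.3,"wx": 0,"wy": 0,"wz": -0.007},
    {"tx": 0,"ty": 0.15,"tz": 3.3,"wx": 0,"wy": 0,"wz": 0},
    {"tx": 0,"ty": 0,"tz": 3.3,"wx": 0,"wy": 0,"wz": 0},
    {"tx": 0,"ty": 0,"tz": 3,"wx": 0,"wy": 0,"wz": 0},
    {"tx": 0,"ty": 0,"tz": 2,"wx": 0,"wy": 0,"wz": 0},
    {"tx": 0,"ty": 0,"tz": 0.9,"wx": 0,"wy": 0,"wz": 0},
    {"tx": 0,"ty": 0,"tz": 0.2,"wx": 0,"wy": 0,"wz": 0},
    {"tx": 0,"ty": 0,"tz": 0,"wx": 0,"wy": 0,"wz": 0},
  ],
)

```text
time_s: 31.57
ee_pos: [590.9, -324.5, 21.1]
ee_rot: [-180.0, 0.0, 27.9]
force: [0.9, -0.7, -0.9]
gripper_width: 49.8
gripper_force: 0.0
```

Emit:
move_arm(
  plan=[
    {"tx": 0,"ty": 0,"tz": 0,"wx": 0,"wy": 0,"wz": 0},
    {"tx": 0,"ty": 0,"tz": 0,"wx": 0,"wy": 0,"wz": 0},
    {"tx": 0,"ty": 0,"tz": 0,"wx": 0,"wy": 0,"wz": 0},
    {"tx": 0,"ty": 0,"tz": 0,"wx": 0,"wy": 0,"wz": 0},
    {"tx": 0,"ty": 0,"tz": 0,"wx": 0,"wy": 0,"wz": 0},
    {"tx": 0,"ty": 0,"tz": -1,"wx": 0,"wy": 0,"wz": 0},
    {"tx": 0,"ty": 0,"tz": -2,"wx": 0,"wy": 0,"wz": 0},
    {"tx": 0,"ty": 0,"tz": -3,"wx": 0,"wy": 0,"wz": 0},
    {"tx": 0,"ty": 0,"tz": -3,"wx": 0,"wy": 0,"wz": 0.118},
    {"tx": 0,"ty": 0,"tz": -3,"wx": 0,"wy": 0,"wz": 0.118},
    {"tx": 0,"ty": 0,"tz": 0,"wx": 0,"wy": 0,"wz": 0.118},
    {"tx": 0,"ty": 0,"tz": 0,"wx": 0,"wy": 0,"wz": 0},
  ],
  gripper=0,
)

```text
time_s: 32.57
ee_pos: [591.6, -326.0, 144.3]
ee_rot: [179.8, -0.2, 7.5]
force: [-0.6, 0.3, -0.8]
gripper_width: 25.7
gripper_force: 30.0
```

Emit:
move_arm(
  plan=[
    {"tx": 0.24,"ty": -1.5,"tz": 0,"wx": 0,"wy": 0,"wz": 0},
    {"tx": 0.24,"ty": -2.95,"tz": 0,"wx": 0,"wy": 0,"wz": 0},
    {"tx": 0.24,"ty": -2.95,"tz": 0,"wx": 0,"wy": 0,"wz": 0},
    {"tx": 0.24,"ty": -2.95,"tz": 0,"wx": 0,"wy": 0,"wz": 0},
    {"tx": 0.24,"ty": -2.95,"tz": 0,"wx": 0,"wy": 0,"wz": 0},
    {"tx": 0.24,"ty": -2.95,"tz": 0,"wx": 0,"wy": 0,"wz": 0},
    {"tx": 0.24,"ty": -2.95,"tz": 0,"wx": 0,"wy": 0,"wz": 0},
    {"tx": 0.24,"ty": -2.95,"tz": 0,"wx": 0,"wy": 0,"wz": 0},
    {"tx": 0.24,"ty": -2.95,"tz": 0,"wx": 0,"wy": 0,"wz": 0},
    {"tx": 0.24,"ty": -2.95,"tz": 0,"wx": 0,"wy": 0,"wz": 0},
    {"tx": 0.24,"ty": -2.95,"tz": 0,"wx": 0,"wy": 0,"wz": 0},
    {"tx": 0.24,"ty": -2.95,"tz": 0,"wx": 0,"wy": 0,"wz": 0},
  ],
)

```text
time_s: 33.57
ee_pos: [572.1, 17.3, 139.5]
ee_rot: [-180.0, 0.2, 7.8]
force: [0.1, -0.4, -1.2]
gripper_width: 26.0
gripper_force: 30.0
```

Emit:
move_arm(
  plan=[
    {"tx": 0.24,"ty": -2.95,"tz": 0,"wx": 0,"wy": 0,"wz": 0},
    {"tx": 0.24,"ty": -2.95,"tz": 0,"wx": 0,"wy": 0,"wz": 0},
    {"tx": 0.24,"ty": -2.95,"tz": 0,"wx": 0,"wy": 0,"wz": 0},
    {"tx": 0.24,"ty": -2.95,"tz": 0,"wx": 0,"wy": 0,"wz": 0},
    {"tx": 0.24,"ty": -2.95,"tz": 0,"wx": 0,"wy": 0,"wz": 0},
    {"tx": 0,"ty": -1.2,"tz": 0,"wx": 0,"wy": 0,"wz": 0},
    {"tx": 0,"ty": 0,"tz": 2,"wx": 0,"wy": 0,"wz": 0},
    {"tx": 0,"ty": 0,"tz": 2,"wx": 0,"wy": 0,"wz": 0},
    {"tx": 0,"ty": 0,"tz": 1,"wx": 0,"wy": 0,"wz": 0},
    {"tx": 0,"ty": 0,"tz": 0,"wx": 0,"wy": 0,"wz": 0},
    {"tx": 0,"ty": 0,"tz": 0,"wx": 0,"wy": 0,"wz": 0},
  ],
)

```text
time_s: 34.48
ee_pos: [564.2, 174.3, 90.3]
ee_rot: [180.0, 0.1, 7.6]
force: [0.6, -0.3, -0.9]
gripper_width: 26.0
gripper_force: 30.0
```

```bash
python3 -c "
from h import *
gos(-15,6.5,36)"
```

```text
wz 0.004 rad; then tx 0.13 ty -0.20 cm tz 5.43 p [564.2 174.3  90.3] rot [1.8e+02 1.0e-01 7.6e+00] t 34.5
slicer now [-16.3   4.5]
```

Emit:
move_arm(
  plan=[
    {"tx": 0,"ty": -0.2,"tz": 0.5,"wx": 0,"wy": 0,"wz": 0.004},
    {"tx": 0,"ty": 0,"tz": 2,"wx": 0,"wy": 0,"wz": 0},
    {"tx": 0,"ty": 0,"tz": 1.7,"wx": 0,"wy": 0,"wz": 0},
    {"tx": 0,"ty": 0,"tz": 0.8,"wx": 0,"wy": 0,"wz": 0},
    {"tx": 0.4,"ty": 0,"tz": 0.1,"wx": 0,"wy": 0,"wz": 0},
    {"tx": 0.4,"ty": 0,"tz": 0,"wx": 0,"wy": 0,"wz": 0},
    {"tx": 0.4,"ty": 0,"tz": 0,"wx": 0,"wy": 0,"wz": 0},
    {"tx": 0.2,"ty": 0,"tz": 0,"wx": 0,"wy": 0,"wz": 0},
    {"tx": 0.2,"ty": 0,"tz": 0,"wx": 0,"wy": 0,"wz": 0},
    {"tx": 0,"ty": 0,"tz": 0,"wx": 0,"wy": 0,"wz": 0},
  ],
)

```text
time_s: 35.32
ee_pos: [576.6, 178.2, 40.4]
ee_rot: [180.0, 0.5, 7.4]
force: [-10.4, -0.9, 3.7]
gripper_width: 26.0
gripper_force: 30.0
```

```bash
python3 -c "
from h import *
gos(-3,7,36);print(env.state()['force'].round(1))"
```

```text
wz -0.000 rad; then tx 0.05 ty -0.03 cm tz 0.44 p [576.6 178.2  40.4] rot [180.    0.5   7.4] t 35.3
slicer now [-3.5  6.7]
[-10.4  -0.9   3.7]
```

Emit:
move_arm(
  plan=[
    {"tx": -0.3,"ty": 0,"tz": 0.1,"wx": 0,"wy": 0,"wz": 0},
    {"tx": 0,"ty": 0,"tz": 0.3,"wx": 0,"wy": 0,"wz": 0},
    {"tx": 0,"ty": 0,"tz": 0,"wx": 0,"wy": 0,"wz": 0},
  ],
)

```text
time_s: 35.57
ee_pos: [576.7, 178.3, 38.2]
ee_rot: [180.0, 0.1, 7.4]
force: [-7.4, -1.6, 10.0]
gripper_width: 25.9
gripper_force: 30.0
```

Emit:
move_arm(
  plan=[
    {"tx": 0,"ty": 0,"tz": 0,"wx": 0,"wy": 0,"wz": 0},
    {"tx": 0,"ty": 0,"tz": 0,"wx": 0,"wy": 0,"wz": 0},
    {"tx": 0,"ty": 0,"tz": 0,"wx": 0,"wy": 0,"wz": 0},
    {"tx": 0,"ty": 0,"tz": -1,"wx": 0,"wy": 0,"wz": 0},
    {"tx": 0,"ty": 0,"tz": -2,"wx": 0,"wy": 0,"wz": 0},
    {"tx": 0,"ty": 0,"tz": -3,"wx": 0,"wy": 0,"wz": 0},
    {"tx": 0,"ty": 0,"tz": -3,"wx": 0,"wy": 0,"wz": 0},
    {"tx": -1,"ty": 0,"tz": -3,"wx": 0,"wy": 0,"wz": 0},
    {"tx": -2,"ty": 0,"tz": -3,"wx": 0,"wy": 0,"wz": 0},
    {"tx": 0,"ty": 0,"tz": 0,"wx": 0,"wy": 0,"wz": 0},
  ],
  gripper=3.2,
)

```text
time_s: 36.4
ee_pos: [548.9, 175.2, 193.3]
ee_rot: [-179.9, -0.6, 7.4]
force: [-0.8, -0.7, 0.6]
gripper_width: 31.7
gripper_force: 0.0
```

```bash
python3 - <<'E'
from h import *
bed()
f=pic('top','t8'); print(*bars(f),sep='\n')
t=np.radians(30.3); go(460.5-15*np.cos(t),-375-15*np.sin(t),30.3,190)
E
```

```text
bed [10.9  5.1] yaw rel -0.1 [23.0, 129.0]
bed [32.5 86.6] yaw rel 0.2 [103.0, 172.0]
(np.float64(459.2), np.float64(-375.2), np.float32(29.5), [26.0, 130.0])
wz -0.400 rad; then tx -36.84 ty 43.03 cm tz -0.17 p [548.5 174.8 188.3] rot [-180.    -0.3    7.4] t 36.5
```

Emit:
move_arm(
  plan=[
    {"tx": 0,"ty": 0,"tz": 0,"wx": 0,"wy": 0,"wz": -0.1},
    {"tx": 0,"ty": 0,"tz": 0,"wx": 0,"wy": 0,"wz": -0.1},
    {"tx": 0,"ty": 0,"tz": 0,"wx": 0,"wy": 0,"wz": -0.1},
    {"tx": 0,"ty": 0,"tz": 0,"wx": 0,"wy": 0,"wz": -0.1},
    {"tx": -1.94,"ty": 2.27,"tz": 0,"wx": 0,"wy": 0,"wz": 0},
    {"tx": -1.94,"ty": 2.27,"tz": 0,"wx": 0,"wy": 0,"wz": 0},
    {"tx": -1.94,"ty": 2.27,"tz": 0,"wx": 0,"wy": 0,"wz": 0},
    {"tx": -1.94,"ty": 2.27,"tz": 0,"wx": 0,"wy": 0,"wz": 0},
    {"tx": -1.94,"ty": 2.27,"tz": 0,"wx": 0,"wy": 0,"wz": 0},
    {"tx": -1.94,"ty": 2.27,"tz": 0,"wx": 0,"wy": 0,"wz": 0},
    {"tx": -1.94,"ty": 2.27,"tz": 0,"wx": 0,"wy": 0,"wz": 0},
  ],
  gripper=5,
)

```text
time_s: 37.42
ee_pos: [510.1, -32.6, 184.7]
ee_rot: [-179.9, 0.1, 30.3]
force: [0.4, 0.7, -0.6]
gripper_width: 49.7
gripper_force: 0.0
```

Emit:
move_arm(
  plan=[
    {"tx": -1.94,"ty": 2.27,"tz": 0,"wx": 0,"wy": 0,"wz": 0},
    {"tx": -1.94,"ty": 2.27,"tz": 0,"wx": 0,"wy": 0,"wz": 0},
    {"tx": -1.94,"ty": 2.27,"tz": 0,"wx": 0,"wy": 0,"wz": 0},
    {"tx": -1.94,"ty": 2.27,"tz": 0,"wx": 0,"wy": 0,"wz": 0},
    {"tx": -1.94,"ty": 2.27,"tz": 0,"wx": 0,"wy": 0,"wz": 0},
    {"tx": -1.94,"ty": 2.27,"tz": 0,"wx": 0,"wy": 0,"wz": 0},
    {"tx": -1.94,"ty": 2.27,"tz": 0,"wx": 0,"wy": 0,"wz": 0},
    {"tx": -1.94,"ty": 2.27,"tz": 0,"wx": 0,"wy": 0,"wz": 0},
    {"tx": -1.94,"ty": 2.27,"tz": 0,"wx": 0,"wy": 0,"wz": 0},
    {"tx": -1.94,"ty": 2.27,"tz": 0,"wx": 0,"wy": 0,"wz": 0},
    {"tx": -1.94,"ty": 2.27,"tz": 0,"wx": 0,"wy": 0,"wz": 0},
    {"tx": -1.94,"ty": 2.27,"tz": 0,"wx": 0,"wy": 0,"wz": 0},
  ],
)

```text
time_s: 38.42
ee_pos: [446.5, -385.3, 184.5]
ee_rot: [-179.9, 0.0, 30.3]
force: [-0.2, -0.1, 0.4]
gripper_width: 49.7
gripper_force: 0.0
```

Emit:
move_arm(
  plan=[
    {"tx": 0,"ty": 0,"tz": 0,"wx": 0,"wy": 0,"wz": 0},
    {"tx": 0,"ty": 0,"tz": 0,"wx": 0,"wy": 0,"wz": 0},
  ],
)

```text
time_s: 38.58
ee_pos: [446.5, -385.0, 184.3]
ee_rot: [-179.8, 0.0, 30.1]
force: [0.2, 0.8, 0.5]
gripper_width: 50.1
gripper_force: 0.0
```

```bash
python3 -c "
from h import *
near(460,-375)"
```

```text
(461.7, -375.9, 29.5, [27.0, 130.0])
wz 0.013 rad; then tx 0.19 ty 0.05 cm tz 16.65 p [ 446.7 -383.8  184.5] rot [-179.8    0.    30.2] t 38.6
```

Emit:
move_arm(
  plan=[
    {"tx": 0.1,"ty": 0,"tz": 3.4,"wx": 0,"wy": 0,"wz": 0.013},
    {"tx": 0.1,"ty": 0,"tz": 3.4,"wx": 0,"wy": 0,"wz": 0},
    {"tx": 0,"ty": 0,"tz": 3.4,"wx": 0,"wy": 0,"wz": 0},
    {"tx": 0,"ty": 0,"tz": 3,"wx": 0,"wy": 0,"wz": 0},
    {"tx": 0,"ty": 0,"tz": 2,"wx": 0,"wy": 0,"wz": 0},
    {"tx": 0,"ty": 0,"tz": 1,"wx": 0,"wy": 0,"wz": 0},
    {"tx": 0,"ty": 0,"tz": 0.3,"wx": 0,"wy": 0,"wz": 0},
    {"tx": 0,"ty": 0,"tz": 0,"wx": 0,"wy": 0,"wz": 0},
  ],
)

```text
time_s: 39.3
ee_pos: [449.2, -382.2, 20.9]
ee_rot: [-180.0, 0.0, 29.6]
force: [0.6, -0.7, -0.4]
gripper_width: 49.9
gripper_force: 0.0
```

Emit:
move_arm(
  plan=[
    {"tx": 0,"ty": 0,"tz": 0,"wx": 0,"wy": 0,"wz": 0},
    {"tx": 0,"ty": 0,"tz": 0,"wx": 0,"wy": 0,"wz": 0},
    {"tx": 0,"ty": 0,"tz": 0,"wx": 0,"wy": 0,"wz": 0},
    {"tx": 0,"ty": 0,"tz": 0,"wx": 0,"wy": 0,"wz": 0},
    {"tx": 0,"ty": 0,"tz": 0,"wx": 0,"wy": 0,"wz": 0},
    {"tx": 0,"ty": 0,"tz": -1,"wx": 0,"wy": 0,"wz": 0},
    {"tx": 0,"ty": 0,"tz": -2,"wx": 0,"wy": 0,"wz": 0},
    {"tx": 0,"ty": 0,"tz": -3,"wx": 0,"wy": 0,"wz": 0.096},
    {"tx": 0,"ty": 0,"tz": -3,"wx": 0,"wy": 0,"wz": 0.096},
    {"tx": 0,"ty": 0,"tz": -3,"wx": 0,"wy": 0,"wz": 0.096},
    {"tx": 0,"ty": 0,"tz": 0,"wx": 0,"wy": 0,"wz": 0.096},
    {"tx": 0,"ty": 0,"tz": 0,"wx": 0,"wy": 0,"wz": 0},
  ],
  gripper=0,
)

```text
time_s: 40.3
ee_pos: [449.7, -383.7, 143.9]
ee_rot: [179.8, -0.2, 7.5]
force: [-0.5, 0.1, -2.5]
gripper_width: 25.7
gripper_force: 30.0
```

Emit:
move_arm(
  plan=[
    {"tx": 0.5,"ty": -1.4,"tz": 0,"wx": 0,"wy": 0,"wz": 0},
    {"tx": 1.05,"ty": -2.8,"tz": 0,"wx": 0,"wy": 0,"wz": 0},
    {"tx": 1.05,"ty": -2.8,"tz": 0,"wx": 0,"wy": 0,"wz": 0},
    {"tx": 1.05,"ty": -2.8,"tz": 0,"wx": 0,"wy": 0,"wz": 0},
    {"tx": 1.05,"ty": -2.8,"tz": 0,"wx": 0,"wy": 0,"wz": 0},
    {"tx": 1.05,"ty": -2.8,"tz": 0,"wx": 0,"wy": 0,"wz": 0},
    {"tx": 1.05,"ty": -2.8,"tz": 0,"wx": 0,"wy": 0,"wz": 0},
    {"tx": 1.05,"ty": -2.8,"tz": 0,"wx": 0,"wy": 0,"wz": 0},
    {"tx": 1.05,"ty": -2.8,"tz": 0,"wx": 0,"wy": 0,"wz": 0},
    {"tx": 1.05,"ty": -2.8,"tz": 0,"wx": 0,"wy": 0,"wz": 0},
    {"tx": 1.05,"ty": -2.8,"tz": 0,"wx": 0,"wy": 0,"wz": 0},
    {"tx": 1.05,"ty": -2.8,"tz": 0,"wx": 0,"wy": 0,"wz": 0},
  ],
)

```text
time_s: 41.3
ee_pos: [524.5, -45.5, 139.7]
ee_rot: [-179.9, 0.2, 7.7]
force: [1.0, -0.6, -0.7]
gripper_width: 25.8
gripper_force: 30.0
```

Emit:
move_arm(
  plan=[
    {"tx": 1.05,"ty": -2.8,"tz": 0,"wx": 0,"wy": 0,"wz": 0},
    {"tx": 1.05,"ty": -2.8,"tz": 0,"wx": 0,"wy": 0,"wz": 0},
    {"tx": 1.05,"ty": -2.8,"tz": 0,"wx": 0,"wy": 0,"wz": 0},
    {"tx": 1.05,"ty": -2.8,"tz": 0,"wx": 0,"wy": 0,"wz": 0},
    {"tx": 1.05,"ty": -2.8,"tz": 0,"wx": 0,"wy": 0,"wz": 0},
    {"tx": 0.6,"ty": -2.8,"tz": 0,"wx": 0,"wy": 0,"wz": 0},
    {"tx": 0,"ty": -0.8,"tz": 0,"wx": 0,"wy": 0,"wz": 0},
    {"tx": 0,"ty": 0,"tz": 2,"wx": 0,"wy": 0,"wz": 0},
    {"tx": 0,"ty": 0,"tz": 2,"wx": 0,"wy": 0,"wz": 0},
    {"tx": 0,"ty": 0,"tz": 1,"wx": 0,"wy": 0,"wz": 0},
    {"tx": 0,"ty": 0,"tz": 0,"wx": 0,"wy": 0,"wz": 0},
    {"tx": 0,"ty": 0,"tz": 0,"wx": 0,"wy": 0,"wz": 0},
  ],
)

```text
time_s: 42.3
ee_pos: [560.0, 134.1, 90.3]
ee_rot: [180.0, 0.1, 7.6]
force: [-0.5, 0.5, -0.9]
gripper_width: 26.0
gripper_force: 30.0
```

```bash
python3 -c "
from h import *
gos(-15,-36,36)
f=pic('wrist','w9'); print('bar4 near inner corner / guide', f['color'].shape)
cv2.imwrite('pics/w9b.png',cv2.resize(f['color'][:,:,::-1],(800,600),interpolation=cv2.INTER_CUBIC))"
```

```text
wz 0.003 rad; then tx 1.07 ty 0.11 cm tz 5.43 p [560.  134.1  90.3] rot [1.8e+02 1.0e-01 7.6e+00] t 42.3
slicer now [-25.7 -34.9]
bar4 near inner corner / guide (420, 560, 3)
```

View pics/w9b.png

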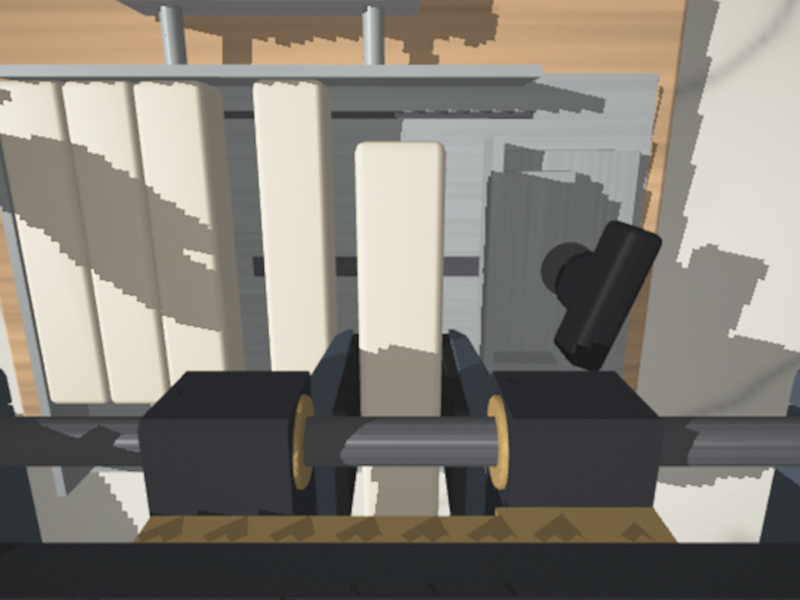

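Four bars are placed, and the held fifth hangs at column 400 between bar 4 at column 295 and the guide at column 490.

Emit:
move_arm(
  plan=[
    {"tx": 1,"ty": 0.2,"tz": 0.5,"wx": 0,"wy": 0,"wz": 0.003},
    {"tx": 0,"ty": 0,"tz": 2,"wx": 0,"wy": 0,"wz": 0},
    {"tx": 0,"ty": 0,"tz": 1.7,"wx": 0,"wy": 0,"wz": 0},
    {"tx": 0,"ty": 0,"tz": 0.8,"wx": 0,"wy": 0,"wz": 0},
    {"tx": 0.4,"ty": 0,"tz": 0.1,"wx": 0,"wy": 0,"wz": 0},
    {"tx": 0.4,"ty": 0,"tz": 0,"wx": 0,"wy": 0,"wz": 0},
    {"tx": 0.4,"ty": 0,"tz": 0,"wx": 0,"wy": 0,"wz": 0},
    {"tx": 0.2,"ty": 0,"tz": 0,"wx": 0,"wy": 0,"wz": 0},
    {"tx": 0.2,"ty": 0,"tz": 0,"wx": 0,"wy": 0,"wz": 0},
    {"tx": 0,"ty": 0,"tz": 0,"wx": 0,"wy": 0,"wz": 0},
  ],
)

```text
time_s: 43.18
ee_pos: [582.7, 135.1, 40.4]
ee_rot: [180.0, 0.6, 7.4]
force: [-11.0, -1.5, 3.8]
gripper_width: 25.8
gripper_force: 30.0
```

```bash
python3 -c "
from h import *
gos(-3,-36,36);print(env.state()['force'].round(1))"
```

```text
wz -0.000 rad; then tx 0.01 ty -0.08 cm tz 0.44 p [582.7 135.1  40.4] rot [180.    0.6   7.4] t 43.2
slicer now [ -3.1 -36.8]
[-11.   -1.5   3.8]
```

Emit:
move_arm(
  plan=[
    {"tx": -0.3,"ty": 0,"tz": 0.1,"wx": 0,"wy": 0,"wz": 0},
    {"tx": 0,"ty": 0,"tz": 0.3,"wx": 0,"wy": 0,"wz": 0},
    {"tx": 0,"ty": 0,"tz": 0,"wx": 0,"wy": 0,"wz": 0},
  ],
)

```text
time_s: 43.43
ee_pos: [582.8, 135.2, 38.1]
ee_rot: [180.0, 0.1, 7.4]
force: [-7.4, -1.6, 8.9]
gripper_width: 25.8
gripper_force: 30.0
```

Emit:
move_arm(
  plan=[
    {"tx": 0,"ty": 0,"tz": 0,"wx": 0,"wy": 0,"wz": 0},
    {"tx": 0,"ty": 0,"tz": 0,"wx": 0,"wy": 0,"wz": 0},
    {"tx": 0,"ty": 0,"tz": 0,"wx": 0,"wy": 0,"wz": 0},
    {"tx": 0,"ty": 0,"tz": -1,"wx": 0,"wy": 0,"wz": 0},
    {"tx": 0,"ty": 0,"tz": -2,"wx": 0,"wy": 0,"wz": 0},
    {"tx": 0,"ty": 0,"tz": -3,"wx": 0,"wy": 0,"wz": 0},
    {"tx": -1,"ty": 0,"tz": -3,"wx": 0,"wy": 0,"wz": 0},
    {"tx": -2,"ty": 0,"tz": -3,"wx": 0,"wy": 0,"wz": 0},
    {"tx": -2,"ty": 0,"tz": -3,"wx": 0,"wy": 0,"wz": 0},
    {"tx": -1,"ty": 0,"tz": 0,"wx": 0,"wy": 0,"wz": 0},
    {"tx": 0,"ty": 0,"tz": 0,"wx": 0,"wy": 0,"wz": 0},
    {"tx": 0,"ty": 0,"tz": 0,"wx": 0,"wy": 0,"wz": 0},
  ],
  gripper=3.1,
)

```text
time_s: 44.43
ee_pos: [524.5, 127.7, 186.5]
ee_rot: [180.0, -0.1, 7.4]
force: [0.0, 1.0, 0.1]
gripper_width: 30.7
gripper_force: 0.0
```

```bash
cat >> h.py <<'E'
def wing(f,z):
    m=cv2.inRange(cv2.cvtColor(f['color'],cv2.COLOR_RGB2HSV),(0,0,0),(180,255,42)); 
    for c in cv2.findContours(cv2.morphologyEx(m,cv2.MORPH_OPEN,np.ones((3,3))),0,1)[0]:
        if cv2.contourArea(c)<150: continue
        P=ray(f,c.reshape(-1,2),z)[:,:2].astype(np.float32); r=cv2.minAreaRect(P); b=cv2.boxPoints(r); s=W2S(r[0])
        e=max([b[1]-b[0],b[2]-b[1]],key=np.linalg.norm)
        if -150<s[1]<30 and abs(s[0])<50: print('wing',s.round(1),'yaw',round((np.degrees(np.arctan2(e[1],e[0]))+90)%180-90,1),np.round(r[1]),'px',c.reshape(-1,2).mean(0).round())
E
python3 - <<'E'
from h import *
bed(); f=pic('wrist','w10'); wing(f,88); s=env.state(); print(s['ee_pos'],s['ee_rot'])
cv2.imwrite('pics/w10b.png',cv2.resize(f['color'][:,:,::-1],(800,600),interpolation=cv2.INTER_CUBIC))
E
```

```text
bed [ 10.9 -37.9] yaw rel 0.8 [25.0, 128.0]
bed [11.   4.5] yaw rel 1.0 [27.0, 129.0]
bed [ -1.9 -84.7] yaw rel 0.1 [111.0, 182.0]
bed [17.5 83. ] yaw rel 0.1 [102.0, 143.0]
wing [   0.5 -109.3] yaw -14.2 [10. 50.] px [383. 125.]
wing [  4.3 -96.7] yaw -12.1 [12. 47.] px [368. 121.]
[524.66821942 127.63129075 185.10953763] [1.79986084e+02 6.70465416e-02 7.37665404e+00]
```

View pics/w10b.png

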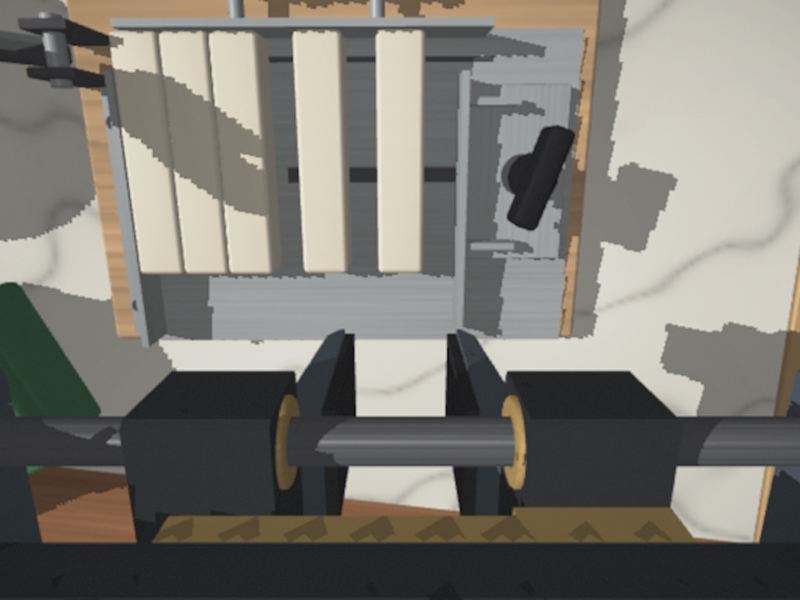

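All five bars are straight and butted on the stop. The wing's top face runs from about (575,130) to (525,228) of 800x600. I now turn the tool about 159° so that the whole clockwise turn fits in one grasp.

Emit:
move_arm(
  plan=[
    {"tx": 0,"ty": 0,"tz": 0,"wx": 0,"wy": 0,"wz": -0.12},
    {"tx": 0,"ty": 0,"tz": 0,"wx": 0,"wy": 0,"wz": -0.12},
    {"tx": 0,"ty": 0,"tz": 0,"wx": 0,"wy": 0,"wz": -0.12},
    {"tx": 0,"ty": 0,"tz": 0,"wx": 0,"wy": 0,"wz": -0.12},
    {"tx": 0,"ty": 0,"tz": 0,"wx": 0,"wy": 0,"wz": -0.12},
    {"tx": 0,"ty": 0,"tz": 0,"wx": 0,"wy": 0,"wz": -0.12},
    {"tx": 0,"ty": 0,"tz": 0,"wx": 0,"wy": 0,"wz": -0.12},
    {"tx": 0,"ty": 0,"tz": 0,"wx": 0,"wy": 0,"wz": -0.12},
    {"tx": 0,"ty": 0,"tz": 0,"wx": 0,"wy": 0,"wz": -0.12},
    {"tx": 0,"ty": 0,"tz": 0,"wx": 0,"wy": 0,"wz": -0.12},
    {"tx": 0,"ty": 0,"tz": 0,"wx": 0,"wy": 0,"wz": -0.12},
    {"tx": 0,"ty": 0,"tz": 0,"wx": 0,"wy": 0,"wz": -0.12},
  ],
  gripper=4.2,
)

```text
time_s: 45.53
ee_pos: [524.8, 127.7, 184.4]
ee_rot: [-179.9, 0.0, 90.2]
force: [0.9, -0.1, -0.2]
gripper_width: 41.9
gripper_force: 0.0
```

Emit:
move_arm(
  plan=[
    {"tx": 0,"ty": 0,"tz": 0,"wx": 0,"wy": 0,"wz": -0.12},
    {"tx": 0,"ty": 0,"tz": 0,"wx": 0,"wy": 0,"wz": -0.12},
    {"tx": 0,"ty": 0,"tz": 0,"wx": 0,"wy": 0,"wz": -0.12},
    {"tx": 0,"ty": 0,"tz": 0,"wx": 0,"wy": 0,"wz": -0.12},
    {"tx": 0,"ty": 0,"tz": 0,"wx": 0,"wy": 0,"wz": -0.12},
    {"tx": 0,"ty": 0,"tz": 0,"wx": 0,"wy": 0,"wz": -0.12},
    {"tx": 0,"ty": 0,"tz": 0,"wx": 0,"wy": 0,"wz": -0.12},
    {"tx": 0,"ty": 0,"tz": 0,"wx": 0,"wy": 0,"wz": -0.12},
    {"tx": 0,"ty": 0,"tz": 0,"wx": 0,"wy": 0,"wz": -0.12},
    {"tx": 0,"ty": 0,"tz": 0,"wx": 0,"wy": 0,"wz": -0.12},
    {"tx": 0,"ty": 0,"tz": 0,"wx": 0,"wy": 0,"wz": -0.12},
    {"tx": 0,"ty": 0,"tz": 0,"wx": 0,"wy": 0,"wz": 0},
  ],
)

```text
time_s: 46.53
ee_pos: [524.8, 127.6, 184.5]
ee_rot: [-179.9, -0.1, 165.6]
force: [-1.0, 0.5, 0.6]
gripper_width: 42.0
gripper_force: 0.0
```

```bash
python3 -c "
from h import *
gos(0.5,-110,69,166.5); print(env.state()['qpos'].round(1))"
```

```text
wz -0.015 rad; then tx -8.40 ty -4.63 cm tz 11.55 p [524.8 127.6 184.5] rot [-1.799e+02 -1.000e-01  1.656e+02] t 46.5
slicer now [-61.5 -36.8]
[ 12.5  16.4  96.8  -0.   66.9 -63.2]
```

Emit:
move_arm(
  plan=[
    {"tx": -2.1,"ty": -1.16,"tz": 0,"wx": 0,"wy": 0,"wz": -0.015},
    {"tx": -2.1,"ty": -1.16,"tz": 0,"wx": 0,"wy": 0,"wz": 0},
    {"tx": -2.1,"ty": -1.16,"tz": 1,"wx": 0,"wy": 0,"wz": 0},
    {"tx": -2.1,"ty": -1.16,"tz": 1,"wx": 0,"wy": 0,"wz": 0},
    {"tx": 0,"ty": 0,"tz": 0,"wx": 0,"wy": 0,"wz": 0},
    {"tx": 0,"ty": 0,"tz": 0,"wx": 0,"wy": 0,"wz": 0},
  ],
)

```text
time_s: 47.03
ee_pos: [595.0, 61.8, 164.0]
ee_rot: [-179.9, -0.2, 166.1]
force: [-0.0, 1.1, 0.3]
gripper_width: 41.8
gripper_force: 0.0
```

```bash
python3 - <<'E'
from h import *
gos(0.5,-110,69,166.5)
f=pic('wrist','w11'); wing(f,88)
cv2.imwrite('pics/w11b.png',cv2.resize(f['color'][:,:,::-1],(800,600),interpolation=cv2.INTER_CUBIC))
E
```

```text
wz -0.006 rad; then tx -0.03 ty 0.13 cm tz 9.50 p [595.   61.8 164. ] rot [-179.9   -0.2  166.1] t 47.0
slicer now [  -0.3 -111.1]
wing [ 46.  -85.4] yaw -12.1 [20. 44.] px [333. 266.]
wing [  -1.3 -107.7] yaw -13.9 [21. 52.] px [285. 213.]
```

View pics/w11b.png

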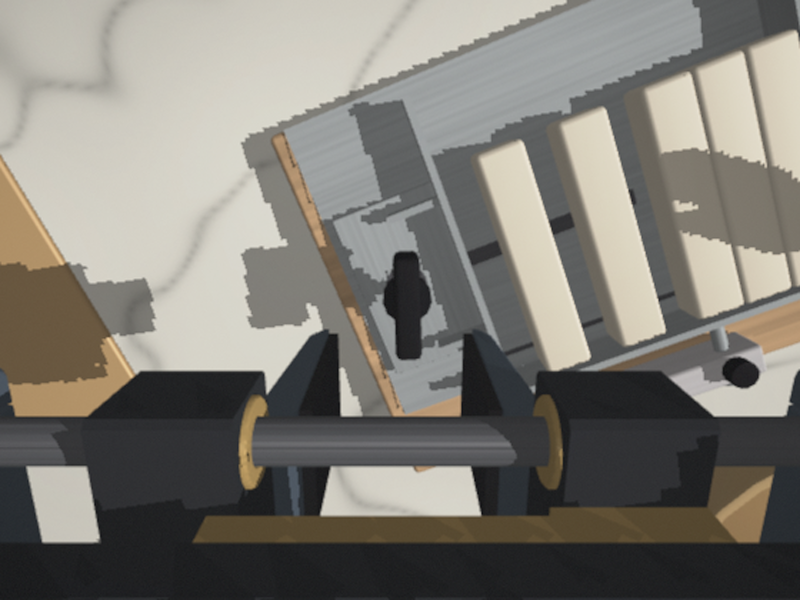

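The knob wing stands upright between the fingers at (407,305). I go down and grip it.

Emit:
move_arm(
  plan=[
    {"tx": 0,"ty": 0.2,"tz": 2.5,"wx": 0,"wy": 0,"wz": 0},
    {"tx": 0,"ty": 0,"tz": 2.5,"wx": 0,"wy": 0,"wz": 0},
    {"tx": 0,"ty": 0,"tz": 2,"wx": 0,"wy": 0,"wz": 0},
    {"tx": 0,"ty": 0,"tz": 1.5,"wx": 0,"wy": 0,"wz": 0},
    {"tx": 0,"ty": 0,"tz": 0.7,"wx": 0,"wy": 0,"wz": 0},
    {"tx": 0,"ty": 0,"tz": 0,"wx": 0,"wy": 0,"wz": 0},
    {"tx": 0,"ty": 0,"tz": 0,"wx": 0,"wy": 0,"wz": 0},
  ],
)

```text
time_s: 47.67
ee_pos: [595.5, 65.0, 74.6]
ee_rot: [180.0, 0.0, 166.4]
force: [-0.0, 0.0, 0.0]
gripper_width: 42.1
gripper_force: 0.0
```

Emit:
move_arm(
  plan=[
    {"tx": 0,"ty": 0,"tz": 0,"wx": 0,"wy": 0,"wz": 0},
    {"tx": 0,"ty": 0,"tz": 0,"wx": 0,"wy": 0,"wz": 0},
    {"tx": 0,"ty": 0,"tz": 0,"wx": 0,"wy": 0,"wz": 0},
    {"tx": 0,"ty": 0,"tz": 0,"wx": 0,"wy": 0,"wz": 0},
    {"tx": 0,"ty": 0,"tz": 0,"wx": 0,"wy": 0,"wz": 0},
    {"tx": 0,"ty": 0,"tz": 0,"wx": 0,"wy": 0,"wz": 0},
  ],
  gripper=0,
  force=40,
)

```text
time_s: 48.17
ee_pos: [595.9, 64.8, 74.7]
ee_rot: [179.9, 0.1, 166.4]
force: [-0.1, 1.7, 3.3]
gripper_width: 12.7
gripper_force: 40.0
```

```bash
python3 -c "
from h import *
gos(0,-53,None,env.state()['ee_rot'][2])"
```

```text
wz -0.000 rad; then tx 2.07 ty 5.12 cm  p [595.9  64.8  74.7] rot [1.799e+02 1.000e-01 1.664e+02] t 48.2
slicer now [   1.  -108.2]
```

Emit:
move_arm(
  plan=[
    {"tx": 0.18,"ty": 0.47,"tz": 0,"wx": 0,"wy": 0,"wz": 0},
    {"tx": 0.18,"ty": 0.47,"tz": 0,"wx": 0,"wy": 0,"wz": 0},
    {"tx": 0.18,"ty": 0.47,"tz": 0,"wx": 0,"wy": 0,"wz": 0},
    {"tx": 0.18,"ty": 0.47,"tz": 0,"wx": 0,"wy": 0,"wz": 0},
    {"tx": 0.18,"ty": 0.47,"tz": 0,"wx": 0,"wy": 0,"wz": 0},
    {"tx": 0.18,"ty": 0.47,"tz": 0,"wx": 0,"wy": 0,"wz": 0},
    {"tx": 0.18,"ty": 0.47,"tz": 0,"wx": 0,"wy": 0,"wz": 0},
    {"tx": 0.18,"ty": 0.47,"tz": 0,"wx": 0,"wy": 0,"wz": 0},
    {"tx": 0.18,"ty": 0.47,"tz": 0,"wx": 0,"wy": 0,"wz": 0},
    {"tx": 0.18,"ty": 0.47,"tz": 0,"wx": 0,"wy": 0,"wz": 0},
  ],
)

```text
time_s: 49.0
ee_pos: [589.6, 112.6, 74.6]
ee_rot: [-179.8, 0.1, 166.4]
force: [0.4, -6.2, 2.4]
gripper_width: 12.9
gripper_force: 40.0
```

```bash
python3 -c "
from h import *
gos(0,-53,None,env.state()['ee_rot'][2]); s=env.state();print(s['force'].round(1),s['torque'].round(2),s['gripper_width'])"
```

```text
wz -0.000 rad; then tx 0.33 ty 0.62 cm  p [589.6 112.6  74.6] rot [-1.798e+02  1.000e-01  1.664e+02] t 49.0
slicer now [  0.9 -60. ]
[ 0.4 -6.2  2.4] [-1.24 -0.34  0.01] 12.949958274593508
```

Emit:
move_arm(
  plan=[
    {"tx": 0.11,"ty": 0.28,"tz": 0,"wx": 0,"wy": 0,"wz": 0},
    {"tx": 0.11,"ty": 0.28,"tz": 0,"wx": 0,"wy": 0,"wz": 0},
    {"tx": 0,"ty": 0,"tz": 0,"wx": 0,"wy": 0,"wz": 0},
  ],
)

```text
time_s: 49.25
ee_pos: [588.7, 119.3, 74.6]
ee_rot: [-179.9, 0.1, 166.5]
force: [0.3, -5.5, 2.8]
gripper_width: 12.6
gripper_force: 40.0
```

Emit:
move_arm(
  plan=[
    {"tx": 0.11,"ty": 0.28,"tz": 0,"wx": 0,"wy": 0,"wz": 0},
    {"tx": 0,"ty": 0,"tz": 0,"wx": 0,"wy": 0,"wz": 0},
    {"tx": 0,"ty": 0,"tz": 0,"wx": 0,"wy": 0,"wz": 0},
  ],
)

```text
time_s: 49.5
ee_pos: [588.6, 120.2, 74.5]
ee_rot: [-179.7, 0.2, 166.5]
force: [1.6, -10.1, 3.7]
gripper_width: 12.4
gripper_force: 40.0
```

Emit:
move_arm(
  plan=[
    {"tx": 0.11,"ty": 0.28,"tz": 0,"wx": 0,"wy": 0,"wz": 0},
    {"tx": 0,"ty": 0,"tz": 0,"wx": 0,"wy": 0,"wz": 0},
    {"tx": 0,"ty": 0,"tz": 0,"wx": 0,"wy": 0,"wz": 0},
  ],
)

```text
time_s: 49.75
ee_pos: [588.5, 120.6, 74.5]
ee_rot: [-179.4, 0.3, 166.6]
force: [3.1, -17.2, 3.6]
gripper_width: 12.8
gripper_force: 40.0
```

```bash
python3 -c "
from h import *
gos(0,-53,None,env.state()['ee_rot'][2]); s=env.state();print(s['force'].round(1),s['torque'].round(2),s['gripper_width'])"
```

```text
wz -0.000 rad; then tx 0.04 ty -0.13 cm  p [588.5 120.6  74.5] rot [-179.4    0.3  166.6] t 49.8
slicer now [  0.8 -51.9]
[  3.1 -17.2   3.6] [-3.35 -0.69 -0.07] 12.797437096431437
```

Emit:
move_arm(
  plan=[
    {"tx": 0.11,"ty": 0.28,"tz": 0,"wx": 0,"wy": 0,"wz": 0},
    {"tx": 0,"ty": 0,"tz": 0,"wx": 0,"wy": 0,"wz": 0},
    {"tx": -0.15,"ty": -0.4,"tz": 0,"wx": 0,"wy": 0,"wz": 0},
    {"tx": 0,"ty": 0,"tz": 0,"wx": 0,"wy": 0,"wz": 0},
  ],
)

```text
time_s: 50.08
ee_pos: [588.5, 120.5, 74.5]
ee_rot: [-179.6, 0.2, 166.5]
force: [1.8, -13.1, 2.1]
gripper_width: 12.7
gripper_force: 40.0
```

```bash
python3 - <<'E'
from h import *
s=env.state(); print(W2S(s['ee_pos']).round(1), s['force'].round(1))
f=pic('wrist','w12')
for b in bars(f,54,(450,760,0,350),lo=(12,24,90)): print(W2S(b).round(1),float(b[2])-YAW,b[3])
cv2.imwrite('pics/w12b.png',cv2.resize(f['color'][:,:,::-1],(800,600),interpolation=cv2.INTER_CUBIC))
pic('top','t12'); 
E
```

```text
[  0.8 -52.1] [  1.8 -13.1   2.1]
[ -54.7 -129.8] 0.09999999999999964 [7.0, 89.0]
[ 8.9 46.3] -0.20000019073486364 [123.0, 131.0]
```

View pics/w12b.png

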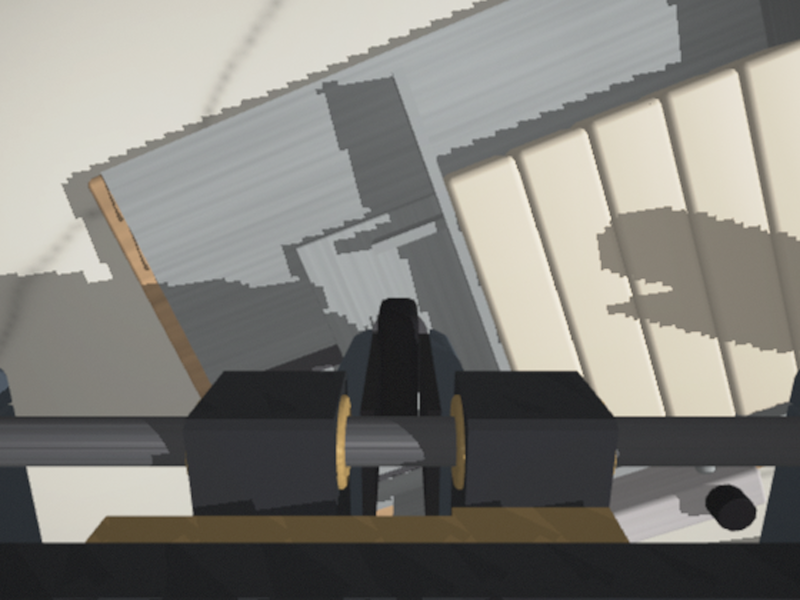

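The five bars are packed tight between guide and fence. Their near ends form a straight line from (447,180) to (740,68).

```bash
python3 - <<'E'
from h import *
f=load('w12')
for p in ray(f,np.array([(447,180),(515,157),(587,129),(662,100),(740,70),(480,170),(552,145),(625,115),(700,88)])*.7,54): print(W2S(p).round(1))
E
```

```text
[-53.7 -13.9]
[-52.7  10.7]
[-52.7  36.4]
[-52.7  62.4]
[-52.6  88.7]
[-52.8  -2.1]
[-51.9  23.8]
[-52.5  49.6]
[-51.9  75.1]
```

Emit:
move_arm(
  plan=[
    {"tx": -0.07,"ty": -0.2,"tz": 0.3,"wx": 0,"wy": 0,"wz": 0},
    {"tx": 0,"ty": 0,"tz": 0.3,"wx": 0,"wy": 0,"wz": 0},
    {"tx": 0,"ty": 0,"tz": 0.3,"wx": 0,"wy": 0,"wz": 0},
    {"tx": 0,"ty": 0,"tz": 0.3,"wx": 0,"wy": 0,"wz": 0},
    {"tx": 0,"ty": 0,"tz": 0,"wx": 0,"wy": 0,"wz": 0},
  ],
)

```text
time_s: 50.6
ee_pos: [588.7, 120.3, 66.3]
ee_rot: [-179.8, 0.3, 166.5]
force: [-4.7, -9.5, 25.1]
gripper_width: 12.5
gripper_force: 40.1
```

Emit:
move_arm(
  plan=[
    {"tx": 0,"ty": 0,"tz": 0.3,"wx": 0,"wy": 0,"wz": 0},
    {"tx": 0,"ty": 0,"tz": 0.2,"wx": 0,"wy": 0,"wz": 0},
    {"tx": 0,"ty": 0,"tz": 0,"wx": 0,"wy": 0,"wz": 0},
    {"tx": 0,"ty": 0,"tz": 0,"wx": 0,"wy": 0,"wz": 0},
  ],
)

```text
time_s: 50.93
ee_pos: [589.5, 120.2, 65.5]
ee_rot: [-179.8, 0.4, 166.5]
force: [-9.7, -11.6, 45.0]
gripper_width: 13.2
gripper_force: 40.1
```

Emit:
move_arm(
  plan=[
    {"tx": 0,"ty": 0,"tz": -0.4,"wx": 0,"wy": 0,"wz": 0},
    {"tx": 0,"ty": 0,"tz": -0.4,"wx": 0,"wy": 0,"wz": 0},
    {"tx": 0,"ty": 0,"tz": 0,"wx": 0,"wy": 0,"wz": 0},
  ],
)

```text
time_s: 51.18
ee_pos: [589.0, 120.2, 66.5]
ee_rot: [-179.8, 0.3, 166.5]
force: [1.3, -9.7, 3.2]
gripper_width: 12.5
gripper_force: 40.0
```

Emit:
move_arm(
  plan=[
    {"tx": 0,"ty": 0,"tz": 0,"wx": 0,"wy": 0,"wz": 0.06},
    {"tx": 0,"ty": 0,"tz": 0,"wx": 0,"wy": 0,"wz": 0.1},
    {"tx": 0,"ty": 0,"tz": 0,"wx": 0,"wy": 0,"wz": 0.1},
    {"tx": 0,"ty": 0,"tz": 0,"wx": 0,"wy": 0,"wz": 0.1},
    {"tx": 0,"ty": 0,"tz": 0,"wx": 0,"wy": 0,"wz": 0.1},
    {"tx": 0,"ty": 0,"tz": 0,"wx": 0,"wy": 0,"wz": 0.1},
  ],
)

```text
time_s: 51.68
ee_pos: [588.8, 119.6, 66.1]
ee_rot: [-179.9, 0.4, 134.1]
force: [0.5, -10.7, 6.5]
gripper_width: 12.6
gripper_force: 40.0
```

```bash
python3 -c "
from h import *
s=env.state();print(s['ee_pos'].round(1),s['ee_rot'].round(1),s['force'].round(1),s['torque'].round(2),s['gripper_width'],s['qpos'].round(0))"
```

```text
[588.8 119.6  66.1] [-179.9    0.4  134.1] [  0.5 -10.7   6.5] [-2.25 -0.42  0.07] 12.648470372420208 [ 11.  28.  98.  -0.  54. -33.]
```

Emit:
move_arm(
  plan=[
    {"tx": 0,"ty": 0,"tz": 0,"wx": 0,"wy": 0,"wz": 0.12},
    {"tx": 0,"ty": 0,"tz": 0,"wx": 0,"wy": 0,"wz": 0.12},
    {"tx": 0,"ty": 0,"tz": 0,"wx": 0,"wy": 0,"wz": 0.12},
    {"tx": 0,"ty": 0,"tz": 0,"wx": 0,"wy": 0,"wz": 0.12},
    {"tx": 0,"ty": 0,"tz": 0,"wx": 0,"wy": 0,"wz": 0.12},
    {"tx": 0,"ty": 0,"tz": 0,"wx": 0,"wy": 0,"wz": 0.12},
    {"tx": 0,"ty": 0,"tz": 0,"wx": 0,"wy": 0,"wz": 0.12},
    {"tx": 0,"ty": 0,"tz": 0,"wx": 0,"wy": 0,"wz": 0.12},
    {"tx": 0,"ty": 0,"tz": 0,"wx": 0,"wy": 0,"wz": 0.12},
    {"tx": 0,"ty": 0,"tz": 0,"wx": 0,"wy": 0,"wz": 0.12},
    {"tx": 0,"ty": 0,"tz": 0,"wx": 0,"wy": 0,"wz": 0.12},
    {"tx": 0,"ty": 0,"tz": 0,"wx": 0,"wy": 0,"wz": 0.12},
  ],
)

```text
time_s: 52.68
ee_pos: [587.3, 119.4, 66.1]
ee_rot: [179.8, 0.3, 51.6]
force: [-1.0, -10.3, 8.3]
gripper_width: 12.6
gripper_force: 40.0
```

Emit:
move_arm(
  plan=[
    {"tx": 0,"ty": 0,"tz": 0,"wx": 0,"wy": 0,"wz": 0.1},
    {"tx": 0,"ty": 0,"tz": 0,"wx": 0,"wy": 0,"wz": 0.1},
    {"tx": 0,"ty": 0,"tz": 0,"wx": 0,"wy": 0,"wz": 0.06},
    {"tx": 0,"ty": 0,"tz": 0,"wx": 0,"wy": 0,"wz": 0},
  ],
)

```text
time_s: 53.02
ee_pos: [587.0, 119.6, 66.1]
ee_rot: [179.7, 0.3, 36.9]
force: [-1.8, -10.0, 8.0]
gripper_width: 12.7
gripper_force: 40.0
```

```bash
python3 -c "
from h import *
s=env.state();print(s['ee_pos'].round(1),s['ee_rot'].round(1),s['force'].round(1),s['torque'].round(2),s['gripper_width'],s['qpos'].round(0))"
```

```text
[587.  119.6  66.1] [179.7   0.3  36.9] [ -1.8 -10.    8. ] [-2.26  0.5  -0.12] 12.716639241903573 [11. 28. 98. -0. 55. 64.]
```

Emit:
move_arm(
  plan=[
    {"tx": 0,"ty": 0,"tz": 0,"wx": 0,"wy": 0,"wz": 0.05},
    {"tx": 0,"ty": 0,"tz": 0,"wx": 0,"wy": 0,"wz": 0.05},
    {"tx": 0,"ty": 0,"tz": 0,"wx": 0,"wy": 0,"wz": 0},
    {"tx": 0,"ty": 0,"tz": 0,"wx": 0,"wy": 0,"wz": 0},
  ],
)

```text
time_s: 53.35
ee_pos: [587.0, 119.7, 66.1]
ee_rot: [179.7, 0.3, 31.4]
force: [-2.2, -9.4, 8.2]
gripper_width: 12.9
gripper_force: 40.0
```

```bash
python3 -c "
from h import *
s=env.state();print(s['ee_pos'].round(1),s['ee_rot'].round(1),s['force'].round(1),s['torque'].round(2),s['gripper_width'])"
```

```text
[587.  119.7  66.1] [179.7   0.3  31.4] [-2.2 -9.4  8.2] [-2.05  0.49  0.46] 12.857694247494443
```

Emit:
move_arm(
  plan=[
    {"tx": 0,"ty": 0,"tz": -0.15,"wx": 0,"wy": 0,"wz": -0.04},
    {"tx": 0,"ty": 0,"tz": 0,"wx": 0,"wy": 0,"wz": 0},
  ],
)

```text
time_s: 53.52
ee_pos: [586.9, 119.6, 66.3]
ee_rot: [179.7, 0.3, 33.6]
force: [0.9, -10.2, 2.1]
gripper_width: 12.6
gripper_force: 40.0
```

Emit:
move_arm(
  plan=[
    {"tx": 0,"ty": 0,"tz": 0,"wx": 0,"wy": 0,"wz": 0},
    {"tx": 0,"ty": 0,"tz": 0,"wx": 0,"wy": 0,"wz": 0},
    {"tx": 0,"ty": 0,"tz": 0,"wx": 0,"wy": 0,"wz": 0},
    {"tx": 0,"ty": 0,"tz": 0,"wx": 0,"wy": 0,"wz": 0},
    {"tx": 0,"ty": 0,"tz": 0,"wx": 0,"wy": 0,"wz": 0},
    {"tx": 0,"ty": 0,"tz": -1,"wx": 0,"wy": 0,"wz": 0},
    {"tx": 0,"ty": 0,"tz": -2,"wx": 0,"wy": 0,"wz": 0},
    {"tx": 0,"ty": 0,"tz": -3,"wx": 0,"wy": 0,"wz": 0},
    {"tx": 0,"ty": 0,"tz": -3,"wx": 0,"wy": 0,"wz": 0},
    {"tx": 0,"ty": 0,"tz": -3,"wx": 0,"wy": 0,"wz": 0},
    {"tx": 0,"ty": 0,"tz": -3,"wx": 0,"wy": 0,"wz": 0},
  ],
  gripper=4,
)

```text
time_s: 54.43
ee_pos: [587.4, 123.1, 218.9]
ee_rot: [180.0, -0.0, 33.5]
force: [1.2, 0.3, -0.2]
gripper_width: 39.9
gripper_force: 0.0
```

Emit:
move_arm(
  plan=[
    {"tx": -3,"ty": 0,"tz": -1,"wx": 0,"wy": 0,"wz": 0.1},
    {"tx": -3,"ty": 0,"tz": 0,"wx": 0,"wy": 0,"wz": 0.1},
    {"tx": -3,"ty": 0,"tz": 0,"wx": 0,"wy": 0,"wz": 0.1},
    {"tx": -3,"ty": 0,"tz": 0,"wx": 0,"wy": 0,"wz": 0.1},
    {"tx": 0,"ty": 0,"tz": 0,"wx": 0,"wy": 0,"wz": 0},
    {"tx": 0,"ty": 0,"tz": 0,"wx": 0,"wy": 0,"wz": 0},
  ],
)

```text
time_s: 54.93
ee_pos: [478.6, 72.7, 227.8]
ee_rot: [-180.0, -0.1, 10.6]
force: [0.7, -0.1, 0.9]
gripper_width: 39.6
gripper_force: 0.0
```

```bash
python3 - <<'E'
from h import *
s=env.state(); print(s['time_s'],s['ee_pos'].round(1),s['ee_rot'].round(1),s['force'].round(1))
f=pic('wrist','w13')
for b in bars(f,54,(450,760,0,350),lo=(12,24,90)): print(W2S(b).round(1),float(b[2])-YAW,b[3])
wing(f,80)
cv2.imwrite('pics/w13b.png',cv2.resize(f['color'][:,:,::-1],(800,600),interpolation=cv2.INTER_CUBIC))
E
```

```text
54.9333 [478.6  72.7 227.8] [-1.80e+02 -1.00e-01  1.06e+01] [ 0.7 -0.1  0.9]
[ -34.1 -140.5] 0.09999999999999964 [10.0, 129.0]
[-6.1 49.7] -89.4 [97.0, 130.0]
wing [  0.2 -53.3] yaw 47.9 [51. 22.] px [248.  53.]
```

View pics/w13b.png

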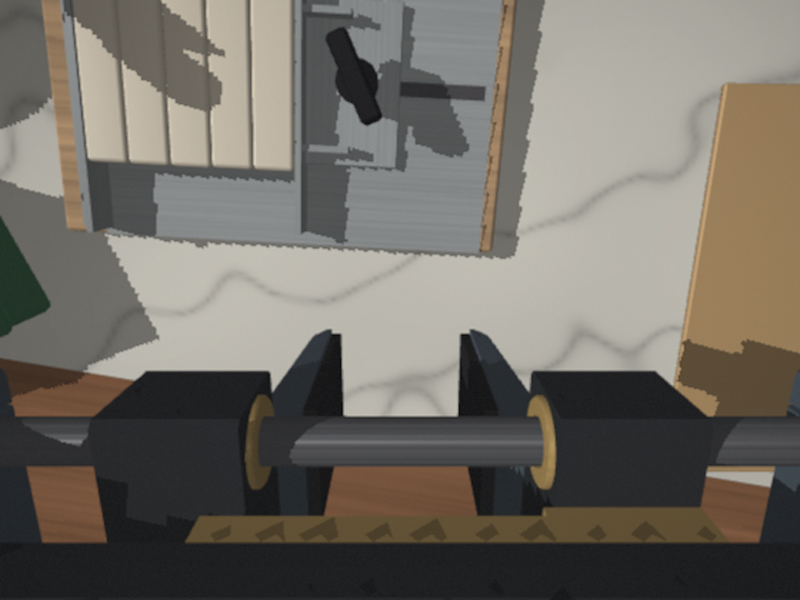

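The row is packed between guide and fence. The wing now points from (335,32) to (372,120), about 155° turned, and the hand is clear. I check the near ends numerically once more, then hand in.

```bash
python3 - <<'E'
from h import *
f=load('w13')
m=cv2.inRange(cv2.cvtColor(f['color'],cv2.COLOR_RGB2HSV),(12,24,90),(32,95,255))
for u in (76,102,132,162,192):
    r=[v for v in range(90,125) if m[v,u]]; print(u,W2S(ray(f,[[u,max(r)]],54)[0]).round(1) if r else None)
print(W2S(ray(f,[[293*.7,150*.7]],54)[0]).round(1), W2S(ray(f,[[299*.7,150*.7]],52)[0]).round(1))
E
```

```text
76 [-54.4 100.7]
102 [-54.   77.5]
132 [-54.3  50.7]
162 [-53.7  23.8]
192 [-54.   -3.1]
[-41.2 -14.8] [-41.  -18.2]
```

All near ends agree within 1 mm, so the bars are butted and packed.

```bash
python3 -c "
from workcell import env
print(env.job_done())"
```

```text
the job is handed in; nothing more can be done
None
```

I loaded all five bars flat against the fence and butted on the end stop, slid the guide snug, pressed the knob fully down and turned it to its stop, and handed the job in at about 55 s with the hand clear; no verdict was returned.

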